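Turn over the reversible X-ray test plate and lock it

ROBOT

A 7-joint arm with a two-finger parallel gripper is mounted at the origin on the work surface. World frame = base frame: x ahead of the robot, y to its left, z up, the work surface at z = 0. Lengths are in m, angles in rad, forces in N, time in s.
With the tool pointing down it reaches from about 0.425 to 0.8 m from the base axis. Payload 8.3 kg.
Tool frame: the origin (TCP) lies at the very end of the fingers, on their centre line; the grasp point (between the pads) lies 19 mm behind it (r.pinch_z is the distance from the TCP to the grasp point, in m); z points along the fingers, y is the line along which they close (so a half turn about z gives the same grasp; the last joint's range is limited). The gripper opens to 85 mm and grips with 20 to 120 N. Pads are 22 mm wide; open, the fingers measure 114 mm over their backs; the gripper's body (76 mm by 85 mm) begins 54 mm behind the grasp point. The pads swing forward as they close: fully open they stand 13 mm farther back than shut.
Start: joints at [1.278, 0.383, 0.016, 1.37, -0.006, 1.388, -0.046], TCP at [0.142, -0.609, 0.231] pointing down, gripper open.
Joint ranges: [-2.95, 2.95], [-0.25, 2.06], [-1.52, 1.56], [0.18, 2.33], [-1.44, 4.58], [0.02, 2.06], [-3.01, 3.01]. Speed limits (rad/s): [2.39, 2.39, 3.01, 3.01, 3.14, 3.14, 3.14].

INTERFACE

Orientations are given as [roll, pitch, yaw] about the fixed x, y, z axes, in that order (R = Rz(yaw) Ry(pitch) Rx(roll)).
In Python, from rig import r gives the robot as it stands.
- The arm moves only by the shell command python3 -m pendant 'ROWS' [OPENING] [FORCE]. ROWS is a JSON object of lists of equal length, an entry for each row: "delta_pos": the shift along the tool's x, y, z in mm, a list of three; "dr": the turn, a rotation vector about the tool's x, y, z in rad, a list of three. A call has 1 to 12 rows; each row shifts and turns the commanded pose from where the row before left it, along the tool's axes as they then stand; what a row does not reach is not made up. A row lasts 1/12 s, in which the tool goes at most 41.7 mm and 7.16 degrees, less where a joint would pass 70% of its speed; a pose out of reach is approached as far as the arm can. A call is refused whole if a number of a shift passes 41.7 or a number of a turn 0.125, either way. A call with a gripper value outside its range is refused whole. OPENING is the closure, from -1 (fully open) to 1 (shut), set as the call begins (- or left out, the last holds). The fingers move at their own pace and stop on an object; FORCE is the grip in N (left out, the last holds). Time passes only in rows, so rows that do not move let the fingers close. It gives the time, the measured TCP pose, the force, the opening and the grip force at its end, in the units of the state.
- r.observe(): the state, without advancing time (a new reading comes with each control period).
- r.capture(name): name is "scene" or "top" or "wrist"; returns the picture (480x640x3 uint8, red, green, blue); there is no depth.
- r.camera_info(name): a dict with "K" (3x3 intrinsics, pixels), "world_from_camera" (4x4, takes a point from camera to world coordinates); the wrist camera has in their place "mount" (4x4, takes a point from camera to tool coordinates, whose origin is the TCP and whose axes are the flange's). Camera axes: x right, y down, z forward; pixel columns grow to the right and rows downward; lengths in m; the calibration is good to about 2 mm. The wrist camera is an equidistant fisheye: a pixel r from the principal point sees the ray r / f radians off the axis. A picture is of the moment at which its call begins: read the wrist's pose just before it. camera_info takes no time and is no camera call.
- r.job_done(): hands the job in; it is judged then, once.
The state is a dict: "time": time; "qpos": joint angles; "qvel": joint speeds; "tau": joint torques, N m; "tcp_pos": TCP position; "tcp_rot": TCP orientation; "force": force on the tool from outside, world axes, zero at the start; "wrist_torque": the same for the moment, N m; "width": opening from 0.0 (shut) to 1.0 (fully open); "gripper_force": force on a finger pad.
Only numpy, scipy, OpenCV 4.12 (cv2) and the standard library are available. Lean on these libraries where they do the work, as an engineer would, in place of code of your own. Each camera call takes 0.05 s, during which the arm holds its last target. There are 200 camera calls.

TASK

Turn the reversible test plate over so that its blue face is up and put it back fully home on both pins of the sloped stand, lowering it on rather than dropping it; the slotted rest is there for standing the plate on end while you change grip. Then turn the blue cap clockwise until the yellow dog has swung to its stop over the end of the plate and the cap has clearly slipped past it. Do not disturb the other things on the table.

Things in the scene. Friction and masses are not known exactly. Their poses are not given: they have to be found in the camera images.
- plate: rigid plate 160 x 60 x 12 mm, 0.24 kg, half its thickness orange, half blue. Origin at its centre, mid-thickness; x along its length to the end with the large hole, y across, z out of the ORANGE face. Round through holes on the long centre line: 21 mm at x = +50 mm, 13 mm at x = -32 mm. Starts on the pins, orange up. Its long edges overhang the bed 13 mm each side: grip across the 60 mm width
- hole_big (a point): centre of the 21 mm hole of the plate, at mid-thickness (plate x = +50 mm)
- hole_small (a point): centre of the 13 mm hole of the plate, at mid-thickness (plate x = -32 mm)
- stand: fixed white stand, foot 96 mm wide, x = -148 to +88 mm, 10 mm thick, with a bed bar 34 mm wide sloping 25 degrees, rising to the stand's +x (horizontal). Origin on the table under the seat, z up. Bed surface 95 mm up at the origin; bed normal (-sin25, 0, cos25). Steel pins along that normal: 18 mm thick, 22 high, 50 mm uphill of the seat; 10 mm thick, 20 high, 32 mm downhill; conical above 12 mm
- seat (a point): where the plate's centre lies when it is seated: on the stand, 6 mm above the bed surface along the bed normal
- pin_big (a point): where the large hole's centre lies when the plate is seated (axis of the 18 mm pin, 6 mm above the bed)
- pin_small (a point): where the small hole's centre lies when the plate is seated (axis of the 10 mm pin, 6 mm above the bed)
- cap_top (a point): centre of the top of the blue cap, a ribbed cylinder 48 mm in diameter, 40 mm high, white pointer on top, at the stand's low end, 120 mm downhill of the seat. Its axis is the bed normal (leans 25 degrees from vertical, to downhill). Under it turns the yellow dog, its top 2 mm below the cap; closed, it passes 3 mm above the seated plate
- dog (a joint): swing of the yellow clamp dog (reaches 57 mm from the cap's axis, 16 mm wide) about that axis, rad: 0 = open, aside of the plate; grows clockwise (looking down on the cap) to its stop at 1.15, pointing uphill over the plate's end. Turns at about 0.04 N m, stays where left. Starts at 0 to 0.12
- cap (a joint): slip of the blue cap relative to the dog, in rad, starting at 0. Turned clockwise the cap carries the dog along; once the dog is at its stop (or is held) the cap slips at about 0.15 N m and this value grows (to 6.2 at most).
- rest: fixed white slotted rest, foot 110 x 100 mm, 12 mm thick. Origin under its centre, z up. Upright slot, open at the top, 17 mm wide (along its x), 68 mm long (along its y), flared blue lips; slot floor 12 mm above the table, straight walls to 48 mm, all below 58 mm. The plate stands in it on a short end, upright within about 6 degrees, faces to the rest's +x and -x
- slot (a point): centre of the slot's floor, 12 mm above the table
- jar: bystander: jar 60 mm in diameter, 75 mm high; origin under its centre
- dish: bystander: steel bowl 100 mm in diameter, 32 mm high; origin under its centre
- carton: bystander: cardboard box 70 x 110 x 60 mm (x, y, z); origin under its centre
- tape: bystander: paper-coloured tape roll lying flat, 90 mm in diameter, 24 mm high; origin under its centre
- spray: bystander: white bottle with blue cap, 64 mm in diameter, 190 mm high; origin under its centre
- cup: bystander: clear cup 80 mm in diameter, 85 mm high; origin under its centre

How it is judged:
By the outcome, as a careful person would: the job done as asked, in the order asked, and still so for the second after the job is handed in, with the robot touching nothing.
It also fails if it takes over 69 s, if anything falls off the work surface, if the arm or the gripper's body presses on something with over 40 N, if the wrist force passes 120 N, or if a joint passes its speed limit or range.

## Working session

There is one attempt and no reset: what is moved stays moved. The work goes in short steps, Python scripts to look and compute and a shell command to move; the robot and the scene stay as the last step left them, time stands still between calls to the robot, and variables do not carry over. Pictures are saved under pics/ and viewed, at most 14 in all, crops included, and the job is handed in when it is done.

```bash
ls; mkdir -p pics
python3 - <<'E'
from rig import r
import cv2,numpy as np
np.set_printoptions(precision=4,suppress=True)
print(r.observe(), r.pinch_z)
for n in("scene","top","wrist"):
    print(n,r.camera_info(n))
a=r.capture("top");b=r.capture("scene")
cv2.imwrite("pics/top0.png",a[:,:,::-1]);cv2.imwrite("pics/scene0.png",b[:,:,::-1])
E
```

```text
pics
{'time': 0.0, 'qpos': array([ 1.2781,  0.3843,  0.0164,  1.3712, -0.0063,  1.3882, -0.0465]), 'qvel': array([ 0.0004,  0.0014, -0.0009,  0.0002, -0.0004, -0.0003,  0.0008]), 'tau': array([  0.0009, -62.76  ,   0.8448, -37.1822,   0.0166,   0.0141,
         0.    ]), 'tcp_pos': array([ 0.1423, -0.6081,  0.2302]), 'tcp_rot': array([-3.1396,  0.    ,  0.2299]), 'force': array([-0.3146, -0.1297,  0.2757]), 'wrist_torque': array([ 0.0222, -0.0361,  0.0131]), 'gripper_force': 0.0, 'width': 1.0020921999847408} 0.0187
scene {'K': array([[506.7477,   0.    , 322.0117],
       [  0.    , 506.7477, 237.9017],
       [  0.    ,   0.    ,   1.    ]]), 'world_from_camera': array([[-0.5742,  0.5518, -0.6049,  1.2342],
       [ 0.8187,  0.388 , -0.4232,  0.4784],
       [ 0.0011, -0.7382, -0.6746,  0.857 ],
       [ 0.    ,  0.    ,  0.    ,  1.    ]])}
top {'K': array([[597.847 ,   0.    , 315.5841],
       [  0.    , 597.847 , 247.7692],
       [  0.    ,   0.    ,   1.    ]]), 'world_from_camera': array([[ 0.029 , -0.9819,  0.1874,  0.292 ],
       [-0.9995, -0.0302, -0.0038,  0.0048],
       [ 0.0094, -0.1872, -0.9823,  1.4778],
       [ 0.    ,  0.    ,  0.    ,  1.    ]])}
wrist {'K': array([[371.6483,   0.    , 318.8139],
       [  0.    , 371.6483, 240.473 ],
       [  0.    ,   0.    ,   1.    ]]), 'mount': array([[ 0.0012, -0.9528, -0.3036,  0.0779],
       [ 1.    ,  0.001 ,  0.0007, -0.0012],
       [-0.0003, -0.3036,  0.9528, -0.1423],
       [ 0.    ,  0.    ,  0.    ,  1.    ]])}
```

View pics/top0.png

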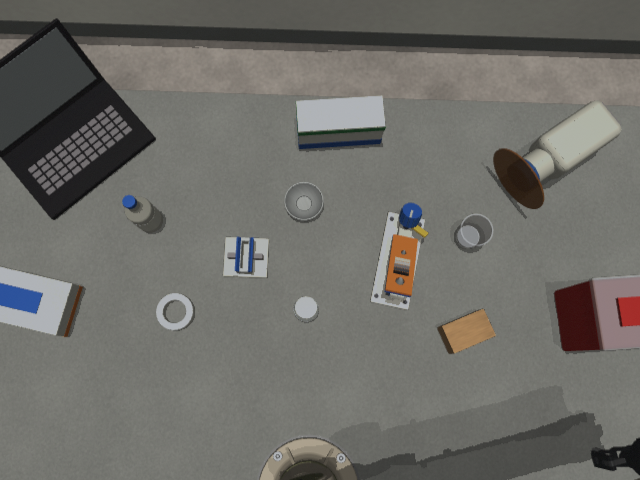

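View pics/scene0.png

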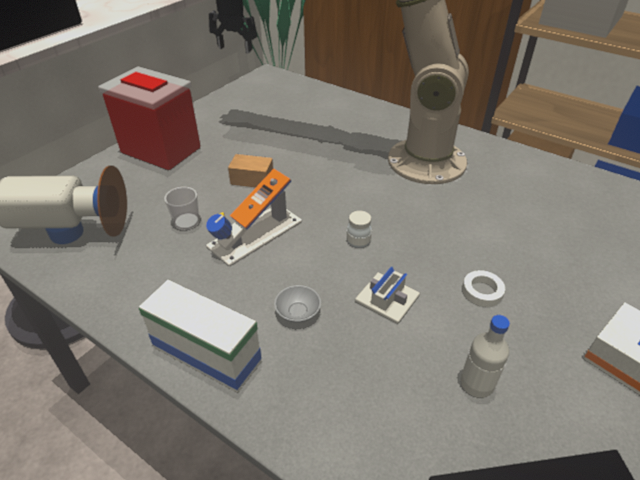

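Top view: the stand is at about (398,260), with the cap (411,214) at its far low end and the yellow dog at (420,232). The rest is at (246,257), jar (306,308), dish (304,202), carton (467,331), cup (474,232), tape (175,311) and spray (140,212). The scene view agrees: the plate is at (262,197) and the rest at (388,292).

```bash
cat > h.py <<'E'
import cv2,numpy as np
from rig import r
from scipy.spatial.transform import Rotation as Ro
np.set_printoptions(precision=4,suppress=True)
def ray(n,p):
    c=r.camera_info(n);T=np.array(c["world_from_camera"]);K=np.array(c["K"])
    d=T[:3,:3]@np.linalg.solve(K,[p[0],p[1],1.]);return T[:3,3],d/np.linalg.norm(d)
def onz(n,p,z):
    o,d=ray(n,p);return o+d*(z-o[2])/d[2]
def tri(p,q,n="top",m="scene"):
    o,d=ray(n,p);u,e=ray(m,q)
    s=np.linalg.lstsq(np.c_[d,-e],u-o,rcond=None)[0]
    a,b=o+d*s[0],u+e*s[1];return (a+b)/2,np.linalg.norm(a-b)
def proj(n,P):
    c=r.camera_info(n);T=np.linalg.inv(np.array(c["world_from_camera"]));v=T[:3,:3]@P+T[:3,3]
    q=np.array(c["K"])@v;return q[:2]/q[2]
def hsv(a): return cv2.cvtColor(a,cv2.COLOR_RGB2HSV)
def blobs(m,roi,amin=30):
    x0,y0,x1,y1=roi;z=np.zeros_like(m);z[y0:y1,x0:x1]=m[y0:y1,x0:x1]
    n,l,s,c=cv2.connectedComponentsWithStats(z)
    return [(i,s[i][4],c[i],cv2.minAreaRect(np.argwhere(l==i)[:,::-1].astype(np.float32))) for i in range(1,n) if s[i][4]>=amin]
E
python3 - <<'E'
from h import *
for n,f,rs in(("top","pics/top0.png",(360,190,440,320)),("scene","pics/scene0.png",(190,150,310,270))):
    a=cv2.imread(f)[:,:,::-1].copy();h=hsv(a)
    m={'orange':cv2.inRange(h,(5,170,120),(18,255,255)),'blue':cv2.inRange(h,(100,150,60),(125,255,255)),'yellow':cv2.inRange(h,(20,150,100),(32,255,255))}
    for k,v in m.items():
        for b in blobs(v,rs,15): print(n,k,b[1],b[2],np.array(cv2.boxPoints(b[3])).round(1).tolist())
    w=cv2.inRange(h,(0,0,165),(179,45,255))
    rr=(200,225,285,290) if n=="top" else (345,255,430,330)
    for R_ in(rs,rr):
        for b in blobs(w,R_,60): print(n,'white',b[1],b[2],np.array(cv2.boxPoints(b[3])).round(1).tolist())
    for b in blobs(m['blue'],rr,15): print(n,'lip',b[1],b[2],np.array(cv2.boxPoints(b[3])).round(1).tolist())
t=cv2.imread("pics/top0.png");s=cv2.imread("pics/scene0.png")
f=lambda i,x,y,w,h,W,H:cv2.resize(i[y:y+h,x:x+w],(W,H),interpolation=cv2.INTER_CUBIC)
L=f(t,365,195,75,120,375,600);Rr=np.vstack([f(s,200,160,110,110,300,300),f(t,215,230,60,60,300,300)]);
cv2.imwrite("pics/crop1.png",np.hstack([L,Rr]))
E
```

```text
top orange 1047 [401.426  264.0229] [[385.1000061035156, 291.3999938964844], [392.20001220703125, 234.39999389648438], [417.70001220703125, 237.60000610351562], [410.6000061035156, 294.6000061035156]]
top blue 381 [410.1785 214.9895] [[396.3999938964844, 222.60000610351562], [405.20001220703125, 200.5], [423.70001220703125, 207.89999389648438], [414.79998779296875, 229.89999389648438]]
top yellow 79 [420.2911 230.8101] [[412.70001220703125, 228.39999389648438], [416.20001220703125, 224.0], [427.70001220703125, 233.10000610351562], [424.20001220703125, 237.5]]
top white 925 [385.6605 262.5416] [[370.20001220703125, 301.20001220703125], [388.1000061035156, 211.39999389648438], [425.3999938964844, 218.89999389648438], [407.5, 308.70001220703125]]
top white 77 [405.3117 232.7143] [[398.29998779296875, 234.0], [399.6000061035156, 228.10000610351562], [414.20001220703125, 231.39999389648438], [413.0, 237.1999969482422]]
top white 782 [246.1893 258.0192] [[223.0, 275.20001220703125], [224.10000610351562, 237.6999969482422], [267.6000061035156, 239.0], [266.3999938964844, 276.6000061035156]]
[... 1294 characters left out ...]
371.6000061035156, 266.6000061035156], [419.6000061035156, 291.79998779296875], [402.79998779296875, 323.8999938964844]]
scene white 71 [384.4789 291.662 ] [[374.79998779296875, 292.6000061035156], [394.79998779296875, 282.6000061035156], [398.20001220703125, 289.3999938964844], [378.20001220703125, 299.3999938964844]]
scene lip 92 [382.1304 279.9348] [[371.8999938964844, 289.29998779296875], [390.20001220703125, 267.29998779296875], [392.8999938964844, 269.6000061035156], [374.6000061035156, 291.5]]
scene lip 50 [395.88 285.54] [[386.1000061035156, 296.20001220703125], [404.6000061035156, 273.6000061035156], [405.79998779296875, 274.70001220703125], [387.29998779296875, 297.29998779296875]]
```

View pics/crop1.png

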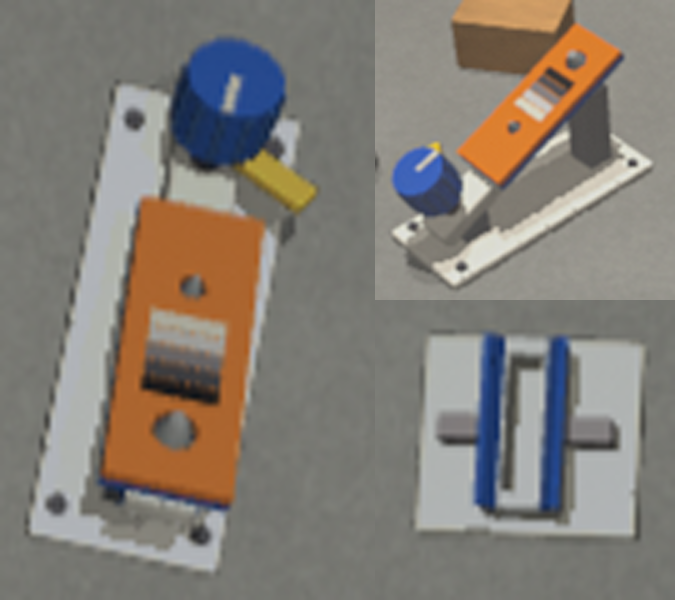

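The crop shows the foot corners, the plate corners, the dog lying aside of the plate, and the rest's slot running along the image vertical (world x). Next I fit the poses.

Run:
```python
from h import *
T=[(388.6,212),(425,219.4),(408.4,309.2),(371,301.6)]
P=np.array([onz("top",p,.01) for p in T]);print("foot",P[:,:2].tolist(),[np.linalg.norm(P[i]-P[(i+1)%4]).round(4) for i in range(4)])
u=((P[3]-P[0])+(P[2]-P[1]));u[2]=0;u/=np.linalg.norm(u);c=P.mean(0);c[2]=0
O=c+.030*u;print("stand O",O,"yaw",np.arctan2(u[1],u[0]))
# plate orange corners: two-view
tp=[(393.2,234.6),(418,239),(411.4,294.8),(385.2,290.6)];sp=[(231.2,215.7),(247.7,227.5),(291.3,181.3),(274.4,169.2)]
sp=[sp[1],sp[0],sp[3],sp[2]]
Q=[];
for a,b in zip(tp,sp):
    x,e=tri(a,b);Q.append(x);print("corner",x,e)
Q=np.array(Q);x=(Q[3]+Q[2]-Q[0]-Q[1]);print("L",np.linalg.norm(x)/2,"W",np.linalg.norm(Q[1]-Q[0]),"yaw",np.arctan2(x[1],x[0]),"slope",np.degrees(np.arcsin(x[2]/np.linalg.norm(x))))
n=np.array([-np.sin(.4363)*u[0],-np.sin(.4363)*u[1],np.cos(.4363)])
print("centre plate top",Q.mean(0),"pred",O+[0,0,.095]+.012*n)
T=[(226,236.6),(269,239),(267,277.6),(223,276)]
P=np.array([onz("top",p,.012) for p in T]);print("rest",P.mean(0),[np.linalg.norm(P[i]-P[(i+1)%4]).round(4) for i in range(4)])
for n_,a,b in(("l1",(237.5,253.7),(382.1,279.9)),("l2",(250.5,254.6),(395.9,285.5))): print(n_,tri(a,b),onz("top",a,.056))
v=P[0]+P[1]-P[2]-P[3];print("rest slot yaw",np.arctan2(v[1],v[0]))
for k,p,z in(("jar",(306,307),.075),("dish",(304,201),.032),("cup",(476,228),.085),("carton",(467,331),.06),("tape",(175,311),.024),("spray",(131,202),.19),("captop",(412.5,212),.1)): print(k,onz("top",p,z))
```

```text
foot [[0.6698486117791014, -0.18290065210566842], [0.653475864206772, -0.27505615459499727], [0.42558120124268406, -0.2330428043447518], [0.4415082594368769, -0.14096725629051496]] [np.float64(0.0936), np.float64(0.2317), np.float64(0.0934), np.float64(0.2322)]
stand O [ 0.5181 -0.2026  0.    ] yaw 2.9596290207803726
corner [ 0.5977 -0.1849  0.0667] 0.005414165916273196
corner [ 0.5887 -0.245   0.0679] 0.004567190082044833
corner [ 0.4464 -0.2189  0.1333] 0.002174007702321869
corner [ 0.4549 -0.1602  0.126 ] 0.002867048255449605
L 0.15765101575273283 W 0.06079056285621827 yaw 2.9657217884625333 slope 23.31020420269054
centre plate top [ 0.522  -0.2022  0.0984] pred [ 0.5231 -0.2035  0.1059]
rest [0.5425 0.1707 0.012 ] [np.float64(0.1077), np.float64(0.0974), np.float64(0.1087), np.float64(0.0995)]
l1 (array([0.5486, 0.1734, 0.0613]), np.float64(0.02962727657181763)) [0.5429 0.1873 0.056 ]
l2 (array([0.539 , 0.1709, 0.0377]), np.float64(0.02867580331087977)) [0.5417 0.1559 0.056 ]
rest slot yaw -0.012323197494003036
jar [0.4177 0.0178 0.075 ]
dish [0.6859 0.0316 0.032 ]
cup [ 0.6177 -0.3828  0.085 ]
carton [ 0.3738 -0.3632  0.06  ]
tape [0.4031 0.335  0.024 ]
spray [0.6284 0.4122 0.19  ]
captop [ 0.6485 -0.2282  0.1   ]
```

```bash
cat >> h.py <<'E'
O=np.array([.518,-.2026,0]);YAW=2.962;REST=np.array([.5425,.1712,0]);RY=-.012
Z=np.array([0,0,1.])
u=np.array([np.cos(YAW),np.sin(YAW),0]);s25,c25=np.sin(np.radians(25)),np.cos(np.radians(25))
n=-s25*u+c25*Z; up=c25*u+s25*Z          # bed normal, uphill along the bed
def bed(x,h=.006): return O+.095*Z+up*x+n*h
def tool(head,tilt,flip=False):
    "tool pointing down, tilted by tilt deg to horizontal heading (vector); tool x along heading, or against it"
    d=head/np.linalg.norm(head);t=np.radians(tilt)
    z=np.sin(t)*d-np.cos(t)*Z;x=np.cos(t)*d+np.sin(t)*Z
    if flip:x=-x
    return np.c_[x,np.cross(z,x),z]
def cur():
    o=r.observe();return np.array(o["tcp_pos"]),Ro.from_euler("xyz",o["tcp_rot"]).as_matrix(),o
def plan(pos,R):
    p,C,o=cur();rv=Ro.from_matrix(C.T@R).as_rotvec();k=int(np.ceil(np.abs(rv).max()/.122))or 1
    print("t",round(o["time"],2),"q",o["qpos"],"pos",p,"F",o["force"],"w",o["width"])
    d=pos-p;print("rot rows",k,"each",rv/k,"| shift first(mm)",C.T@d*1e3,"| shift after rot",R.T@d*1e3,"| dist",np.linalg.norm(d))
def wrist(name):
    p,C,o=cur();a=r.capture("wrist");cv2.imwrite(f"pics/{name}.png",a[:,:,::-1]);np.savez(f"pics/{name}.npz",p=p,C=C);return a
def wray(name,px):
    f=np.load(f"pics/{name}.npz");c=r.camera_info("wrist");K=np.array(c["K"]);M=np.array(c["mount"])
    q=(np.array(px,float)-K[:2,2])/K[0,0];th=np.linalg.norm(q);d=np.r_[q/max(th,1e-9)*np.sin(th),np.cos(th)]
    return f["p"]+f["C"]@M[:3,3],f["C"]@M[:3,:3]@d
def wpl(name,px,P0,nn):
    o,d=wray(name,px);return o+d*((P0-o)@nn)/(d@nn)
def wproj(name,P):
    f=np.load(f"pics/{name}.npz");c=r.camera_info("wrist");K=np.array(c["K"]);M=np.array(c["mount"])
    v=M[:3,:3].T@(f["C"].T@(P-f["p"])-M[:3,3]);h=np.hypot(v[0],v[1]);th=np.arctan2(h,v[2])
    return K[:2,2]+K[0,0]*th*v[:2]/h
E
python3 - <<'E'
from h import *
R=tool(-u,30);g=bed(.025);t=g+.019*R[:,2]
print("tcp grasp",t); plan(t-.12*R[:,2],R)
E
```

```text
tcp grasp [ 0.5075 -0.2007  0.0945]
t 0.1 q [ 1.2781  0.3842  0.0164  1.3711 -0.0063  1.3882 -0.0465] pos [ 0.1423 -0.6081  0.2303] F [-0.1935 -0.434   0.6016] w 1.0010992284695563
rot rows 5 each [-0.0218  0.1033  0.0799] | shift first(mm) [ 393.4412 -337.2903   32.4905] | shift after rot [ 180.3333 -466.0894  140.9147] | dist 0.5192459307596335
```

```bash
python3 -m pendant '{"delta_pos":[[15,-13,0],[28,-24,0],[30,-26,0],[30,-26,0],[30,-26,0],[30,-26,0],[30,-26,0],[30,-26,0],[30,-26,0],[30,-26,0],[30,-26,0],[20,-18,0]],"dr":[[0,0,0],[0,0,0],[0,0,0],[0,0,0],[0,0,0],[0,0,0],[0,0,0],[0,0,0],[0,0,0],[0,0,0],[0,0,0],[0,0,0]]}' -1
python3 -m pendant '{"delta_pos":[[20,-16,0],[20,-10,5],[20,-10,5],[0,0,0],[0,0,0],[0,0,0]],"dr":[[-0.022,0.103,0.08],[-0.022,0.103,0.08],[-0.022,0.103,0.08],[-0.022,0.103,0.08],[-0.022,0.103,0.08],[0,0,0]]}'
python3 - <<'E'
from h import *
wrist("w1")
R=tool(-u,30);g=bed(.025);t=g+.019*R[:,2]
plan(t-.12*R[:,2],R)
for h in(.05,-.032):print(wproj("w1",bed(h,.012)))
E
```

```text
time: 1.1
tcp_pos: [0.4026, -0.2474, 0.2313]
tcp_rot: [-3.141, -0.001, 0.233]
force: [-0.1, 1.2, -0.5]
width: 0.996
gripper_force: 0.0
time: 1.6
tcp_pos: [0.4506, -0.2052, 0.2225]
tcp_rot: [3.135, -0.493, -0.161]
force: [-1.4, 1.0, -1.6]
width: 0.997
gripper_force: 0.0
t 1.65 q [ 0.8071 -0.2161 -0.2977  2.1239 -0.3093  0.7768 -1.0552] pos [ 0.4521 -0.2058  0.2245] F [ 0.2784 -0.3452  0.26  ] w 1.0015862369229662
rot rows 1 each [-0.0031  0.0325  0.0213] | shift first(mm) [-17.5331 -15.2324  19.9886] | shift after rot [-18.4924 -14.9102  19.3571] | dist 0.030642766515335623
[299.3359 272.7522]
[303.7543 187.07  ]
```

View pics/w1.png

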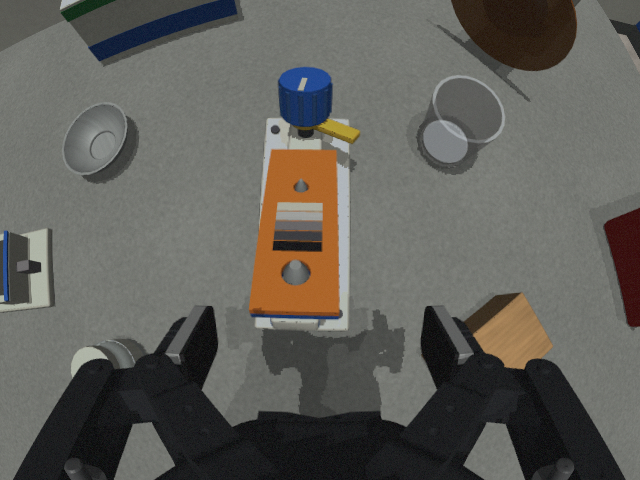

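Wrist view: the plate's holes are at about (295,272) and (301,186), 3–4 px left of the prediction, which is about 3 mm. I'll refine with masks.

Run:
```python
from h import *
a=cv2.imread("pics/w1.png")[:,:,::-1].copy();m=cv2.inRange(hsv(a),(5,150,100),(18,255,255))
z=np.zeros_like(m);z[140:330,240:350]=m[140:330,240:350]
cs,hi=cv2.findContours(z,cv2.RETR_CCOMP,cv2.CHAIN_APPROX_NONE)
for c in cs:
    if cv2.contourArea(c)>60:
        e=cv2.minAreaRect(c);print(cv2.contourArea(c),np.array(e[0]),e[1],e[2])
        if cv2.contourArea(c)<1000:
            x=wpl("w1",e[0],bed(0,.012),n);print("pt",x,"bed xyh",(x-bed(0,.012))@np.c_[up,np.cross(n,up),n])
        else:
            hull=cv2.approxPolyDP(c,8,True)[:,0]
            for q in hull:
                x=wpl("w1",q,bed(0,.012),n);print("corner",q,(x-bed(0,.012))@np.c_[up,np.cross(n,up),n])
```

```text
12603.5 [293.5 232.5] (165.0, 89.0) 90.0
corner [272 150] [-0.0791 -0.0312  0.    ]
corner [249 310] [ 0.0797 -0.0323  0.    ]
corner [338 315] [0.0817 0.0265 0.    ]
corner [335 150] [-0.0801  0.0267  0.    ]
607.5 [295.25 272.75] (26.870054244995117, 27.577163696289062) 45.0
pt [ 0.4789 -0.1926  0.127 ] bed xyh [ 0.0501 -0.0028  0.    ]
2422.5 [297.8335 225.9938] (50.52091598510742, 51.22414016723633) 2.12109637260437
corner [278 201] [-0.0162 -0.0201  0.    ]
corner [323 203] [-0.0147  0.016  -0.    ]
corner [322 240] [0.0216 0.0155 0.    ]
corner [311 241] [0.0227 0.0074 0.    ]
corner [320 252] [0.0323 0.0142 0.    ]
corner [272 249] [ 0.0305 -0.0208 -0.    ]
corner [291 240] [ 0.0221 -0.0074  0.    ]
corner [273 239] [ 0.0215 -0.0208 -0.    ]
161.0 [300.5 186.5] (14.142135620117188, 14.142135620117188) 45.0
pt [ 0.5526 -0.2061  0.0921] bed xyh [-0.0326 -0.0027  0.    ]
```

```bash
sed -i 's/O=np.array(\[.518,-.2026,0\])/O=np.array([.5185,-.1999,0])/' h.py
python3 - <<'E'
from h import *
R=tool(-u,30);g=bed(.025);t=g+.019*R[:,2]
print(R);plan(t-.08*R[:,2],R);plan(t,R)
E
```

```text
[[ 0.8521 -0.1786  0.492 ]
 [-0.1547 -0.9839 -0.0893]
 [ 0.5     0.     -0.866 ]]
t 1.65 q [ 0.8071 -0.2161 -0.2977  2.1239 -0.3093  0.7768 -1.0552] pos [ 0.4521 -0.2058  0.2245] F [ 0.2784 -0.3452  0.26  ] w 1.0015862369229662
rot rows 1 each [-0.0031  0.0325  0.0213] | shift first(mm) [-16.1693 -17.8393  59.9795] | shift after rot [-18.4841 -17.656   59.3619] | dist 0.06463150779163644
t 1.65 q [ 0.8071 -0.2161 -0.2977  2.1239 -0.3093  0.7768 -1.0552] pos [ 0.4521 -0.2058  0.2245] F [ 0.2784 -0.3452  0.26  ] w 1.0015862369229662
rot rows 1 each [-0.0031  0.0325  0.0213] | shift first(mm) [-13.576  -17.5632 139.937 ] | shift after rot [-18.4841 -17.656  139.3619] | dist 0.141686751212987
```

```bash
python3 -m pendant '{"delta_pos":[[0,0,0],[-9,-9,0],[-9,-9,0],[0,0,25],[0,0,25],[0,0,10],[0,0,0],[0,0,0]],"dr":[[-0.003,0.033,0.021],[0,0,0],[0,0,0],[0,0,0],[0,0,0],[0,0,0],[0,0,0],[0,0,0]]}' -1
python3 - <<'E'
from h import *
R=tool(-u,30);g=bed(.025);t=g+.019*R[:,2]
plan(t,R);wrist("w2")
for h in(.05,-.032):print(wproj("w2",bed(h,.012)))
a=cv2.imread("pics/w2.png")[:,:,::-1].copy();m=cv2.inRange(hsv(a),(5,150,100),(18,255,255))
cs,hi=cv2.findContours(m,cv2.RETR_CCOMP,cv2.CHAIN_APPROX_NONE)
for c in cs:
    if 100<cv2.contourArea(c)<3000: print(cv2.contourArea(c),cv2.minAreaRect(c))
E
```

```text
time: 2.32
tcp_pos: [0.4792, -0.1948, 0.1632]
tcp_rot: [-3.139, -0.522, -0.176]
force: [-0.2, -0.5, 0.3]
width: 1.002
gripper_force: 0.0
t 2.32 q [ 0.6726 -0.1179 -0.2494  2.207  -0.2873  0.5576 -1.1226] pos [ 0.4792 -0.1948  0.1632] F [-0.2163 -0.4738  0.3439] w 1.0018523411558495
rot rows 1 each [-0.0039  0.0018  0.003 ] | shift first(mm) [-9.0544 -1.7569 73.9368] | shift after rot [-9.1937 -2.0172 73.913 ] | dist 0.07450985780235718
[317.1757 313.3604]
[318.2453 200.088 ]
1046.0 ((317.4200134277344, 314.05999755859375), (35.400001525878906, 37.80000305175781), 53.13010025024414)
912.5 ((317.5, 276.5), (65.0, 15.0), 0.0)
240.0 ((319.0000305175781, 199.49998474121094), (17.677669525146484, 17.677669525146484), 45.0)
```

```bash
python3 -m pendant '{"delta_pos":[[-5,-1,15],[-4,-1,20],[0,0,20],[0,0,15],[0,0,4],[0,0,0],[0,0,0],[0,0,0]],"dr":[[0,0,0],[0,0,0],[0,0,0],[0,0,0],[0,0,0],[0,0,0],[0,0,0],[0,0,0]]}' -1
python3 -m pendant '{"delta_pos":[[0,0,0],[0,0,0],[0,0,0],[0,0,0],[0,0,0],[0,0,0],[0,0,0],[0,0,0]],"dr":[[0,0,0],[0,0,0],[0,0,0],[0,0,0],[0,0,0],[0,0,0],[0,0,0],[0,0,0]]}' 1 60
python3 - <<'E'
from h import *
R=tool(-u,30);g=bed(.025);t=g+.019*R[:,2]
plan(t,R)
E
```

```text
time: 3.03
tcp_pos: [0.508, -0.1985, 0.096]
tcp_rot: [-3.141, -0.525, -0.178]
force: [0.2, 0.7, 0.1]
width: 1.0
gripper_force: 0.0
time: 3.7
tcp_pos: [0.5083, -0.1985, 0.0955]
tcp_rot: [-3.141, -0.525, -0.177]
force: [-1.2, -0.2, 5.4]
width: 0.694
gripper_force: 65.5
t 3.7 q [ 0.6503  0.054  -0.2737  2.2273 -0.2538  0.3568 -1.1519] pos [ 0.5083 -0.1985  0.0955] F [-1.2093 -0.2275  5.4493] w 0.6939085545792761
rot rows 1 each [-0.002  -0.0019  0.0018] | shift first(mm) [-0.7401 -0.4004  0.6442] | shift after rot [-0.7397 -0.4003  0.6448] | dist 0.0010597430336589872
```

```bash
cat >> h.py <<'E'
def mat(R,p):
    T=np.eye(4);T[:3,:3]=R;T[:3,3]=p;return T
def seated(blue=False,h=.006,x=0):
    z=-n if blue else n
    return mat(np.c_[up,np.cross(z,up),z],bed(x,h))
H=np.array([-np.sin(RY),np.cos(RY),0])     # rest heading ~ +y
def inrest(h=0,orange=-H):
    return mat(np.c_[Z,np.cross(orange,Z),orange],REST+(.092+h)*Z)
E
python3 - <<'E'
from h import *
p,C,o=cur();rel=np.linalg.inv(seated())@mat(C,p);np.save("rel1.npy",rel);print(rel)
print(C.T@n)
for h in(.15,0):
    T=inrest(h)@rel;print(T);plan(T[:3,3],T[:3,:3])
E
python3 -m pendant '{"delta_pos":[[6,0,-4],[10,0,-7],[16,0,-11],[22,0,-16],[26,0,-18],[26,0,-18],[26,0,-18],[26,0,-18],[10,0,-8],[0,0,0]],"dr":[[0,0,0],[0,0,0],[0,0,0],[0,0,0],[0,0,0],[0,0,0],[0,0,0],[0,0,0],[0,0,0],[0,0,0]]}'
python3 - <<'E'
from h import *
rel=np.load("rel1.npy")
T=inrest(.15)@rel;plan(T[:3,3],T[:3,:3])
E
```

```text
[[-0.572  -0.0027 -0.8202  0.0095]
 [-0.0018  1.     -0.002   0.0004]
 [ 0.8202  0.0004 -0.572  -0.0099]
 [ 0.      0.      0.      1.    ]]
[ 0.8202  0.0004 -0.572 ]
[[-0.008  -0.9999  0.0088  0.5422]
 [-0.8202  0.0116  0.572   0.1811]
 [-0.572  -0.0027 -0.8202  0.2515]
 [ 0.      0.      0.      1.    ]]
t 3.7 q [ 0.6503  0.054  -0.2737  2.2273 -0.2538  0.3568 -1.1519] pos [ 0.5083 -0.1985  0.0955] F [-1.2093 -0.2275  5.4493] w 0.6939085545792761
rot rows 13 each [ 0.0049 -0.0717  0.1131] | shift first(mm) [  49.2052 -379.7433 -151.53  ] | shift after rot [-400.8718  -29.9333   89.405 ] | dist 0.411809975947863
[[-0.008  -0.9999  0.0088  0.5422]
 [-0.8202  0.0116  0.572   0.1811]
 [-0.572  -0.0027 -0.8202  0.1015]
 [ 0.      0.      0.      1.    ]]
t 3.7 q [ 0.6503  0.054  -0.2737  2.2273 -0.2538  0.3568 -1.1519] pos [ 0.5083 -0.1985  0.0955] F [-1.2093 -0.2275  5.4493] w 0.6939085545792761
rot rows 13 each [ 0.0049 -0.0717  0.1131] | shift first(mm) [ -26.0377 -379.6272  -21.7668] | shift after rot [-315.0656  -29.5342  212.4381] | dist 0.3811411276572924
time: 4.53
tcp_pos: [0.5947, -0.2137, 0.2845]
tcp_rot: [-3.141, -0.528, -0.177]
force: [0.9, -0.3, -1.7]
width: 0.696
gripper_force: 65.0
t 4.53 q [ 0.6117  0.0244 -0.2732  1.7932 -0.1057  0.8057 -1.354 ] pos [ 0.5947 -0.2137  0.2845] F [ 0.91   -0.3229 -1.7074] w 0.6957457376733474
rot rows 13 each [ 0.0047 -0.0718  0.1132] | shift first(mm) [-121.1716 -379.4378  -32.3001] | shift after rot [-304.5368   57.1441  252.3703] | dist 0.39962346790849484
```

Run:
```python
from h import *
rel=np.load("rel1.npy")
T=inrest(.15,H)@rel;print(T);plan(T[:3,3],T[:3,:3])
```

```text
[[ 0.008   0.9999 -0.0088  0.5428]
 [ 0.8202 -0.0116 -0.572   0.1613]
 [-0.572  -0.0027 -0.8202  0.2515]
 [ 0.      0.      0.      1.    ]]
t 4.53 q [ 0.6117  0.0244 -0.2732  1.7932 -0.1057  0.8057 -1.354 ] pos [ 0.5947 -0.2137  0.2845] F [ 0.91   -0.3229 -1.7074] w 0.6957457376733474
rot rows 15 each [-0.0048 -0.0552 -0.1206] | shift first(mm) [-117.6787 -359.9919  -30.275 ] | shift after rot [ 325.9489  -56.176  -186.9776] | dist 0.3799461285746908
```

```bash
python3 -m pendant '{"delta_pos":[[-4,-12,-1],[-8,-24,-2],[-11,-34,-3],[-11,-34,-3],[-11,-34,-3],[-11,-34,-3],[-11,-34,-3],[-11,-34,-3],[-11,-34,-3],[-11,-34,-3],[-10,-30,-3],[-8,-22,0]],"dr":[[0,0,0],[0,0,0],[0,0,0],[0,0,0],[0,0,0],[0,0,0],[0,0,0],[0,0,0],[0,0,0],[0,0,0],[0,0,0],[0,0,0]]}'
python3 -m pendant '{"delta_pos":[[0,0,0],[0,0,0],[0,0,0],[0,0,0],[0,0,0],[0,0,0],[0,0,0],[0,0,0],[0,0,0],[0,0,0],[0,0,0],[0,0,0]],"dr":[[-0.005,-0.055,-0.12],[-0.005,-0.055,-0.12],[-0.005,-0.055,-0.12],[-0.005,-0.055,-0.12],[-0.005,-0.055,-0.12],[-0.005,-0.055,-0.12],[-0.005,-0.055,-0.12],[-0.005,-0.055,-0.12],[-0.005,-0.055,-0.12],[-0.005,-0.055,-0.12],[-0.005,-0.055,-0.12],[-0.005,-0.055,-0.12]]}'
python3 - <<'E'
from h import *
rel=np.load("rel1.npy")
T=inrest(.15,H)@rel;plan(T[:3,3],T[:3,:3])
E
```

```text
time: 5.53
tcp_pos: [0.5385, 0.1644, 0.2466]
tcp_rot: [-3.141, -0.522, -0.174]
force: [-0.2, 0.5, -3.1]
width: 0.695
gripper_force: 65.0
time: 6.53
tcp_pos: [0.5401, 0.1607, 0.2465]
tcp_rot: [2.943, 0.364, 1.089]
force: [-0.1, -0.5, -2.6]
width: 0.69
gripper_force: 65.1
t 6.53 q [ 0.0403  0.5135 -0.8906  1.39    0.6797  1.7237 -1.2875] pos [0.5401 0.1607 0.2465] F [-0.0804 -0.5014 -2.614 ] w 0.6895284857809816
rot rows 4 each [-0.0058 -0.0496 -0.1096] | shift first(mm) [-0.2018  3.1545 -4.8373] | shift after rot [-2.4484  2.6717 -4.5009] | dist 0.005778512861006254
```

```bash
python3 -m pendant '{"delta_pos":[[0,0,0],[0,0,0],[0,0,0],[0,0,0],[-2,3,-4],[0,0,0],[0,0,0]],"dr":[[-0.006,-0.05,-0.11],[-0.006,-0.05,-0.11],[-0.006,-0.05,-0.11],[-0.006,-0.05,-0.11],[0,0,0],[0,0,0],[0,0,0]]}'
python3 - <<'E'
from h import *
rel=np.load("rel1.npy")
T=inrest(.15,H)@rel;plan(T[:3,3],T[:3,:3])
p,C,_=cur();P=mat(C,p)@np.linalg.inv(rel);print(P)
wrist("w3")
a=r.capture("top");b=r.capture("scene")
f=lambda i,x,y,w,h,W,H:cv2.resize(i[y:y+h,x:x+w],(W,H),interpolation=cv2.INTER_CUBIC)
w=cv2.imread("pics/w3.png")[:,:,::-1]
cv2.imwrite("pics/c3.png",np.hstack([np.vstack([f(a,200,210,90,90,300,300),f(b,330,180,120,120,300,300)]),f(w,120,90,400,390,500,600)])[:,:,::-1])
# predicted slot centre & plate bottom end in wrist
for q in([0,.034,.058],[0,-.034,.058]):print("slot ends",wproj("w3",REST+q[1]*np.cross(Z,-H)+q[2]*Z), proj("top",REST+q[1]*np.cross(Z,-H)+q[2]*Z))
for y in(.03,-.03):print("plate end",wproj("w3",(P@[-.08,y,.006,1])[:3]))
E
```

```text
time: 7.12
tcp_pos: [0.5438, 0.162, 0.2524]
tcp_rot: [3.136, 0.606, 1.55]
force: [-0.2, -0.2, -3.4]
width: 0.694
gripper_force: 65.1
t 7.12 q [-0.085   0.6293 -0.8898  1.3033  0.8381  1.9195 -0.925 ] pos [0.5438 0.162  0.2524] F [-0.2133 -0.1803 -3.4205] w 0.6942355486799636
rot rows 1 each [ 0.0027 -0.0033 -0.0092] | shift first(mm) [-0.11   -1.0047  1.0925] | shift after rot [-0.0972 -1.0027  1.0956] | dist 0.0014883741837086082
[[-0.0076  0.9998  0.018   0.5436]
 [-0.0032 -0.018   0.9998  0.1719]
 [ 1.      0.0075  0.0033  0.2429]
 [ 0.      0.      0.      1.    ]]
slot ends [359.0256  77.1605] [244.9628 240.1046]
slot ends [272.4242  77.9132] [243.1744 267.8486]
plate end [372.4152 152.6309]
plate end [264.8699 152.3884]
```

View pics/c3.png

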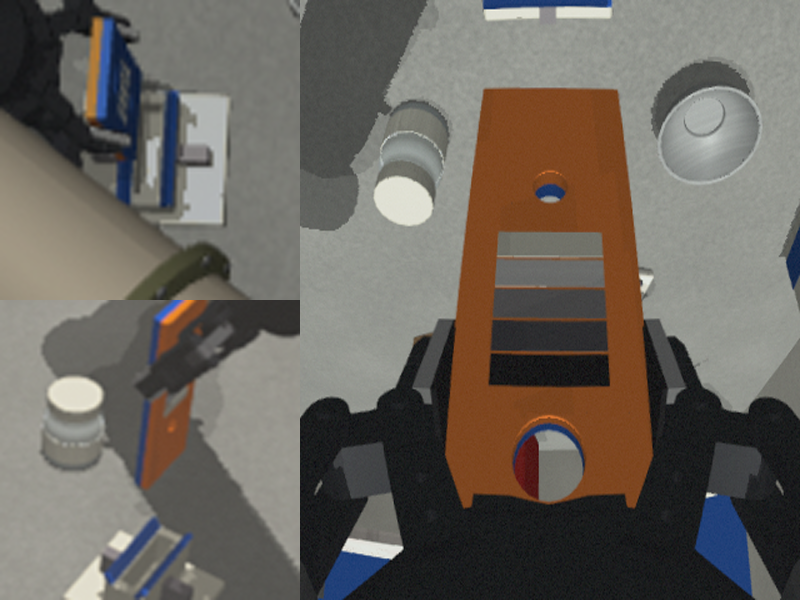

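The plate hangs upright above the rest, with its lower end at wrist-image rows near 148 as predicted. The far lip is visible at the top of the wrist image; I'll check it numerically.

Run:
```python
from h import *
a=cv2.imread("pics/w3.png")[:,:,::-1].copy();m=cv2.inRange(hsv(a),(100,150,60),(125,255,255))
for b in blobs(m,(230,60,410,140),20):
    bp=cv2.boxPoints(b[3]);print(b[1],b[2],bp.round(1).tolist())
    for q in bp: print(wpl("w3",q,REST+.057*Z,Z))
rel=np.load("rel1.npy")
for h in(.05,0):
    T=inrest(h,H)@rel;plan(T[:3,3],T[:3,:3])
print(T[:3,:3].T@-Z)
```

```text
1311 [317.8345  87.3638] [[266.70001220703125, 81.69999694824219], [368.0, 79.5], [368.29998779296875, 93.0], [267.0, 95.19999694824219]]
[0.5035 0.1679 0.057 ]
[0.5838 0.1683 0.057 ]
[0.5849 0.1556 0.057 ]
[0.5025 0.1552 0.057 ]
t 7.27 q [-0.0842  0.6283 -0.89    1.3033  0.8384  1.9201 -0.9236] pos [0.5439 0.1615 0.2531] F [ 0.046   0.1484 -2.6262] w 0.6894243467193155
rot rows 1 each [ 0.0031 -0.0028 -0.009 ] | shift first(mm) [57.6832 -1.5895 83.557 ] | shift after rot [57.9287 -0.8089 83.3982] | dist 0.10154631223307334
t 7.27 q [-0.0842  0.6283 -0.89    1.3033  0.8384  1.9201 -0.9236] pos [0.5439 0.1615 0.2531] F [ 0.046   0.1484 -2.6262] w 0.6894243467193155
rot rows 1 each [ 0.0031 -0.0028 -0.009 ] | shift first(mm) [ 86.1693  -1.8414 124.6481] | shift after rot [ 86.5308  -0.6758 124.4092] | dist 0.15154435999929086
[0.572  0.0027 0.8202]
```

```bash
sed -i 's/REST=np.array(\[.5425/REST=np.array([.543/' h.py
python3 -m pendant '{"delta_pos":[[0,-1,0],[8,0,12],[11,0,16],[11,0,16],[11,0,16],[8,0,12],[5,0,8],[4,0,6],[4,0,6],[4,0,6],[4,0,6],[0,0,0]],"dr":[[0.003,-0.003,-0.009],[0,0,0],[0,0,0],[0,0,0],[0,0,0],[0,0,0],[0,0,0],[0,0,0],[0,0,0],[0,0,0],[0,0,0],[0,0,0]]}'
python3 - <<'E'
from h import *
rel=np.load("rel1.npy")
T=inrest(0,H)@rel;plan(T[:3,3],T[:3,:3])
E
```

```text
time: 8.27
tcp_pos: [0.5418, 0.1597, 0.1261]
tcp_rot: [-3.135, 0.611, 1.566]
force: [-0.8, -1.1, -2.4]
width: 0.695
gripper_force: 65.2
t 8.27 q [-0.0834  0.7393 -0.8565  1.4503  0.8797  1.7455 -1.0477] pos [0.5418 0.1597 0.1261] F [-0.7624 -1.0521 -2.4392] w 0.6946435843167559
rot rows 1 each [-0.0008  0.0015  0.0039] | shift first(mm) [15.3938  1.5672 19.1753] | shift after rot [15.3702  1.4927 19.2001] | dist 0.024639720462719575
```

```bash
python3 -m pendant '{"delta_pos":[[4,1,5],[4,0,5],[2.5,0,3],[1.2,0,1.6],[1.2,0,1.6],[0.6,0,0.8],[0.6,0,0.8],[0,0,0]],"dr":[[0,0,0],[0,0,0],[0,0,0],[0,0,0],[0,0,0],[0,0,0],[0,0,0],[0,0,0]]}'
python3 -m pendant '{"delta_pos":[[0.6,0,0.8],[0.6,0,0.8],[0.6,0,0.8],[0,0,0]],"dr":[[0,0,0],[0,0,0],[0,0,0],[0,0,0]]}'
python3 - <<'E'
from h import *
rel=np.load("rel1.npy")
T=inrest(0,H)@rel;plan(T[:3,3],T[:3,:3])
E
```

```text
time: 8.93
tcp_pos: [0.543, 0.1613, 0.1046]
tcp_rot: [-3.136, 0.61, 1.565]
force: [-0.3, -0.7, -1.9]
width: 0.691
gripper_force: 65.2
time: 9.27
tcp_pos: [0.5432, 0.1616, 0.1037]
tcp_rot: [-3.138, 0.611, 1.564]
force: [-3.0, -0.2, 11.1]
width: 0.689
gripper_force: 66.1
t 9.27 q [-0.0912  0.7669 -0.8469  1.4625  0.8947  1.7184 -1.0723] pos [0.5432 0.1616 0.1037] F [-2.9685 -0.174  11.0622] w 0.6892255093540627
rot rows 1 each [0.0014 0.0018 0.0022] | shift first(mm) [0.9748 0.1206 1.9525] | shift after rot [0.9716 0.1211 1.954 ] | dist 0.002185620552337647
```

```bash
python3 -m pendant '{"delta_pos":[[0,0,0],[0,0,0],[0,0,0],[0,0,0],[0,0,0],[0,0,0]],"dr":[[0,0,0],[0,0,0],[0,0,0],[0,0,0],[0,0,0],[0,0,0]]}' -1
python3 -m pendant '{"delta_pos":[[0,0,-6],[0,0,-14],[0,0,-24],[0,0,-30],[0,0,-30],[0,0,-30],[0,0,-26],[0,0,-10],[0,0,0]],"dr":[[0,0,0],[0,0,0],[0,0,0],[0,0,0],[0,0,0],[0,0,0],[0,0,0],[0,0,0],[0,0,0]]}'
python3 - <<'E'
from h import *
wrist("w4")
a=r.capture("top");b=r.capture("scene");w=cv2.imread("pics/w4.png")[:,:,::-1]
f=lambda i,x,y,w,h,W,H:cv2.resize(i[y:y+h,x:x+w],(W,H),interpolation=cv2.INTER_CUBIC)
cv2.imwrite("pics/c4.png",np.hstack([np.vstack([f(a,200,210,90,90,300,300),f(b,330,180,120,120,300,300)]),f(w,120,90,400,390,500,600)])[:,:,::-1])
R=tool(H,35);t=REST+.119*Z+.019*R[:,2];print(R);plan(t-.13*R[:,2],R)
E
```

```text
time: 9.77
tcp_pos: [0.543, 0.1614, 0.1015]
tcp_rot: [-3.136, 0.61, 1.565]
force: [0.2, 0.4, -0.6]
width: 1.002
gripper_force: 0.0
time: 10.52
tcp_pos: [0.5437, 0.2624, 0.2442]
tcp_rot: [-3.139, 0.605, 1.567]
force: [0.0, -0.5, -0.0]
width: 1.001
gripper_force: 0.0
[[ 0.0098  0.9999  0.0069]
 [ 0.8191 -0.012   0.5735]
 [ 0.5736  0.     -0.8192]]
t 10.67 q [-0.3026  0.7556 -0.838   1.1135  0.8562  2.0063 -0.9864] pos [0.5444 0.2586 0.2406] F [ 0.8379  0.3429 -0.5145] w 0.9995439407191318
rot rows 11 each [-0.0005  0.111   0.0003] | shift first(mm) [-106.2209   -0.6635  111.793 ] | shift after rot [-141.4054   -0.314   -61.5256] | dist 0.15421081146474766
```

View pics/c4.png

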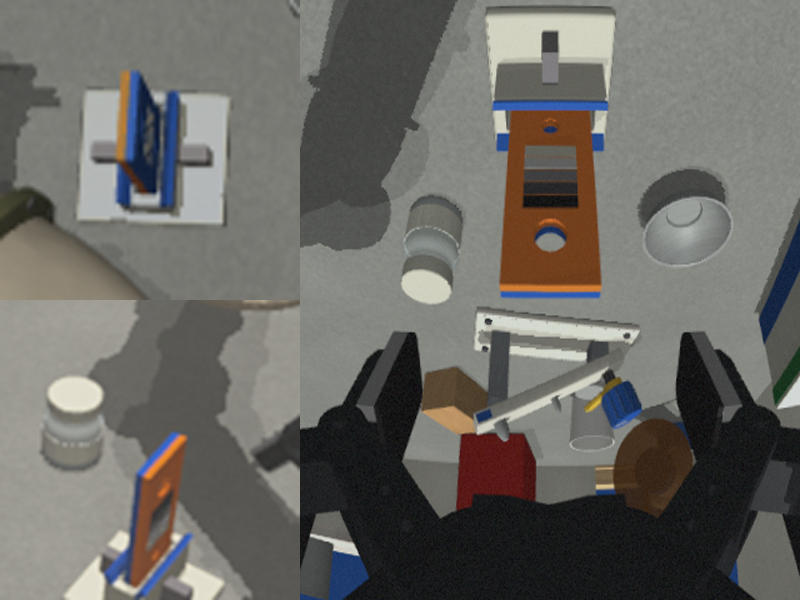

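The plate stands upright in the slot: orange toward +y, leaning slightly, big hole up. Now I swing over it to grip from the blue side.

```bash
python3 -m pendant '{"delta_pos":[[-12,0,12],[-20,0,20],[-24,0,25],[-24,0,25],[-18,0,20],[-8,0,10],[0,0,0]],"dr":[[0,0,0],[0,0,0],[0,0,0],[0,0,0],[0,0,0],[0,0,0],[0,0,0]]}'
python3 -m pendant '{"delta_pos":[[0,0,0],[0,0,0],[0,0,0],[0,0,0],[0,0,0],[0,0,0],[0,0,0],[0,0,0],[0,0,0],[0,0,0],[0,0,0],[0,0,0]],"dr":[[0,0.11,0],[0,0.11,0],[0,0.11,0],[0,0.11,0],[0,0.11,0],[0,0.11,0],[0,0.11,0],[0,0.11,0],[0,0.11,0],[0,0.11,0],[0,0.11,0],[0,0,0]]}'
python3 - <<'E'
from h import *
wrist("w5")
w=cv2.imread("pics/w5.png");cv2.imwrite("pics/c5.png",w[:,60:580])
R=tool(H,35);t=REST+.119*Z+.019*R[:,2];plan(t,R)
a=w[:,:,::-1].copy();h=hsv(a);m=cv2.inRange(h,(5,150,90),(18,255,255))|cv2.inRange(h,(100,150,40),(125,255,255))
for b in blobs(m,(180,40,460,400),300): print(b[1],b[2],cv2.boxPoints(b[3]).round(1).tolist())
for x in(.08,-.08):
  for y in(.03,-.03):print(x,y,wproj("w5",(inrest(0,H)@[x,y,-.006,1])[:3]))
print(wproj("w5",(inrest(0,H)@[.05,0,-.006,1])[:3]))
E
```

```text
time: 11.25
tcp_pos: [0.543, 0.1025, 0.2088]
tcp_rot: [-3.134, 0.614, 1.56]
force: [0.1, -0.4, 0.1]
width: 0.998
gripper_force: 0.0
time: 12.25
tcp_pos: [0.5438, 0.1024, 0.2071]
tcp_rot: [-3.13, -0.608, 1.546]
force: [-0.1, -1.9, -1.0]
width: 1.001
gripper_force: 0.0
t 12.3 q [ 1.0391  0.6211 -1.2757  1.6588 -0.0063  1.1782 -0.159 ] pos [0.5433 0.1045 0.208 ] F [ 1.1816  0.3289 -1.4217] w 0.9988825260888626
rot rows 1 each [-0.0058  0.0073 -0.0072] | shift first(mm) [  4.5087  -0.3986 130.1281] | shift after rot [  3.5604  -1.1217 130.1533] | dist 0.13020678749785736
860 [318.6163 191.2895] [[266.8999938964844, 187.60000610351562], [368.0, 186.5], [368.1000061035156, 194.89999389648438], [267.0, 196.10000610351562]]
4720 [318.1318 223.8015] [[265.8999938964844, 198.0], [368.8999938964844, 195.89999389648438], [370.20001220703125, 259.70001220703125], [267.20001220703125, 261.79998779296875]]
819 [319.2393 268.8462] [[271.8999938964844, 265.20001220703125], [367.0, 263.8999938964844], [367.1000061035156, 272.5], [272.0, 273.8999938964844]]
0.08 0.03 [368.8983 208.9018]
0.08 -0.03 [264.1338 209.7336]
-0.08 0.03 [349.3997 269.9361]
-0.08 -0.03 [288.3833 270.3288]
[317.115  226.4765]
```

View pics/c5.png

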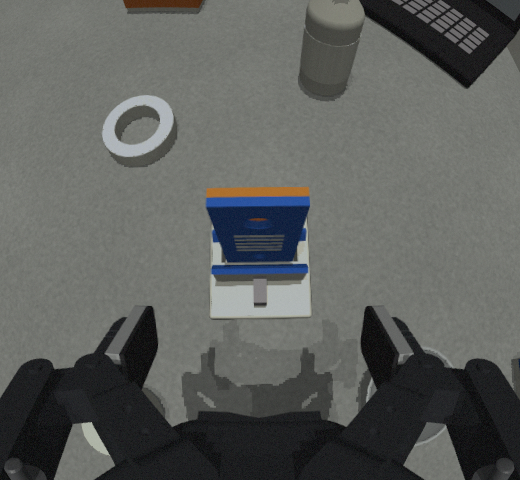

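The blue face is toward the camera, with the top edge at row ~197 against 209 if upright, so the plate leans a few degrees toward +y. I'll measure the lean.

Run:
```python
from h import *
a=cv2.imread("pics/w5.png")[:,:,::-1].copy();h=hsv(a)
col=slice(295,345)
o=cv2.inRange(h,(5,150,90),(18,255,255))[:,col];
ys=[(np.where(o[180:205,i])[0]+180) for i in range(50)];print("orange rows",np.median([y.min() for y in ys]),np.median([y.max() for y in ys]))
for y in(187.5,196.8):
    for z in(.170,.172,.174): print(y,z,wpl("w5",(318.5,y),z*Z,Z))
# lean: plate rotated by a about lower edge resting on slot
for d in(0,2,3,4,5,6,7):
    A=np.radians(d);x=np.cos(A)*Z+np.sin(A)*H;zb=-np.cos(A)*H+np.sin(A)*Z
    # plate touches +y wall top (y=+8.5 at z=.048) with its orange face and stands on floor
    yo=.0085-(.036)*np.tan(A)   # orange face y offset at floor
    bot_o=REST+.012*Z+H*yo
    if d: bot_o=bot_o+ .012*np.sin(A)*0*Z
    topo=bot_o+.16*x;topb=topo+.012*zb
    print(d,wproj("w5",topo)[1],wproj("w5",topb)[1])
```

```text
orange rows 187.5 195.0
187.5 0.17 [0.5443 0.1797 0.17  ]
187.5 0.172 [0.5443 0.1788 0.172 ]
187.5 0.174 [0.5443 0.1778 0.174 ]
196.8 0.17 [0.5442 0.1737 0.17  ]
196.8 0.172 [0.5442 0.1728 0.172 ]
196.8 0.174 [0.5442 0.172  0.174 ]
0 186.11077888123873 205.05660930469966
2 179.5668007489231 197.89127790108617
3 176.3999186221271 194.39257592518047
4 173.3072448538935 190.9554322499351
5 170.29158287554196 187.58374710411988
6 167.35549921610854 184.28118466293367
7 164.50132737711118 181.05116969124026
```

```bash
python3 -m pendant '{"delta_pos":[[0,0,0],[3,-1,15],[0,0,25],[0,0,30],[0,0,25],[0,0,20],[0,0,10],[0,0,5],[0,0,0],[0,0,0]],"dr":[[-0.006,0.007,-0.007],[0,0,0],[0,0,0],[0,0,0],[0,0,0],[0,0,0],[0,0,0],[0,0,0],[0,0,0],[0,0,0]]}' -1
python3 - <<'E'
from h import *
R=tool(H,35);t=REST+.119*Z+.001*H+.019*R[:,2];plan(t,R)
E
```

```text
time: 13.13
tcp_pos: [0.5435, 0.1846, 0.1058]
tcp_rot: [3.134, -0.607, 1.569]
force: [-0.0, 0.5, 0.3]
width: 1.001
gripper_force: 0.0
t 13.13 q [ 0.8491  0.7081 -1.1766  1.7895  0.0638  0.902  -0.2167] pos [0.5435 0.1846 0.1058] F [-0.0071  0.4938  0.2555] w 1.0005239248412827
rot rows 1 each [0.0013 0.0042 0.0084] | shift first(mm) [-2.6242 -0.3648  1.0752] | shift after rot [-2.6316 -0.3412  1.0646] | dist 0.0028592320435700774
```

Close enough: grip, record the relation, lift.

```bash
python3 -m pendant '{"delta_pos":[[-2,0,1],[0,0,0],[0,0,0],[0,0,0],[0,0,0],[0,0,0],[0,0,0],[0,0,0]],"dr":[[0,0.004,0.008],[0,0,0],[0,0,0],[0,0,0],[0,0,0],[0,0,0],[0,0,0],[0,0,0]]}' 1 60
python3 - <<'E'
from h import *
p,C,o=cur();T=inrest(0,H);T[:3,3]+=.001*H;rel=np.linalg.inv(T)@mat(C,p);np.save("rel2.npy",rel);print(rel,o["width"],o["gripper_force"],C.T@Z)
E
python3 -m pendant '{"delta_pos":[[3,0,-4],[6,0,-8],[8,0,-12],[14,0,-20],[17,0,-25],[17,0,-25],[17,0,-25],[8,0,-12],[0,0,0]],"dr":[[0,0,0],[0,0,0],[0,0,0],[0,0,0],[0,0,0],[0,0,0],[0,0,0],[0,0,0],[0,0,0]]}'
python3 - <<'E'
from h import *
rel=np.load("rel2.npy")
T=seated(True,.10)@rel;print(T);plan(T[:3,3],T[:3,:3])
E
```

```text
time: 13.8
tcp_pos: [0.5439, 0.1829, 0.1034]
tcp_rot: [3.14, -0.611, 1.558]
force: [1.2, -2.0, 5.3]
width: 0.692
gripper_force: 65.1
[[ 0.5737  0.0013 -0.8191  0.0114]
 [ 0.001   1.      0.0023  0.0008]
 [ 0.8191 -0.0021  0.5737  0.0107]
 [ 0.      0.      0.      1.    ]] 0.6921002682138151 65.05531070753932 [ 0.5737  0.0013 -0.8191]
time: 14.55
tcp_pos: [0.5436, 0.1831, 0.2657]
tcp_rot: [3.136, -0.611, 1.562]
force: [1.5, 0.8, -2.0]
width: 0.691
gripper_force: 65.1
[[-0.852   0.1783  0.4922  0.5456]
 [ 0.1557  0.984  -0.0871 -0.204 ]
 [-0.4999  0.0024 -0.8661  0.1807]
 [ 0.      0.      0.      1.    ]]
t 14.55 q [ 0.9502  0.5439 -1.3258  1.6135 -0.0585  1.182  -0.2756] pos [0.5436 0.1831 0.2657] F [ 1.5013  0.8024 -1.9644] w 0.6913719239469834
rot rows 13 each [ 0.0051 -0.0715 -0.1129] | shift first(mm) [-365.7487    6.2087 -152.4948] | shift after rot [ -19.4566 -380.7602  108.2053] | dist 0.39631463397536393
```

```bash
python3 -m pendant '{"delta_pos":[[-8,0,-10],[-18,0,-16],[-28,0,-21],[-30,0,-21],[-30,0,-21],[-30,1,-21],[-30,1,-21],[-30,1,-21],[-30,1,-21],[-30,1,-21],[-28,0,-20],[-20,0,-14]],"dr":[[0,0,0],[0,0,0],[0,0,0],[0,0,0],[0,0,0],[0,0,0],[0,0,0],[0,0,0],[0,0,0],[0,0,0],[0,0,0],[0,0,0]]}'
python3 -m pendant '{"delta_pos":[[0,0,0],[0,0,0],[0,0,0],[0,0,0],[0,0,0],[0,0,0],[0,0,0],[0,0,0],[0,0,0],[0,0,0],[0,0,0],[0,0,0]],"dr":[[0.005,-0.072,-0.113],[0.005,-0.072,-0.113],[0.005,-0.072,-0.113],[0.005,-0.072,-0.113],[0.005,-0.072,-0.113],[0.005,-0.072,-0.113],[0.005,-0.072,-0.113],[0.005,-0.072,-0.113],[0.005,-0.072,-0.113],[0.005,-0.072,-0.113],[0.005,-0.072,-0.113],[0.005,-0.072,-0.113]]}'
python3 - <<'E'
from h import *
rel=np.load("rel2.npy")
T=seated(True,.10)@rel;plan(T[:3,3],T[:3,:3])
E
```

```text
time: 15.55
tcp_pos: [0.5415, -0.2093, 0.2668]
tcp_rot: [-3.137, -0.611, 1.551]
force: [-0.6, 0.0, -1.7]
width: 0.69
gripper_force: 65.1
time: 16.55
tcp_pos: [0.5413, -0.2035, 0.2676]
tcp_rot: [3.028, 0.366, 2.728]
force: [-1.4, 1.8, -1.5]
width: 0.693
gripper_force: 65.6
t 16.55 q [ 1.7336  0.2246 -1.5132  1.7638  0.1979  0.9882  1.3661] pos [ 0.5413 -0.2035  0.2676] F [-1.3587  1.821  -1.4513] w 0.6929397590956553
rot rows 2 each [ 0.0048 -0.0719 -0.1093] | shift first(mm) [27.2905 -8.1533 82.1324] | shift after rot [39.722  -0.0192 77.3249] | dist 0.086930923377025
```

```bash
python3 -m pendant '{"delta_pos":[[0,0,0],[0,0,0],[0,0,0]],"dr":[[0.005,-0.072,-0.11],[0.005,-0.072,-0.11],[0,0,0]]}'
python3 - <<'E'
from h import *
rel=np.load("rel2.npy")
T=seated(True,.10)@rel;plan(T[:3,3],T[:3,:3])
T=seated(True,.05)@rel;plan(T[:3,3],T[:3,:3])
wrist("w6");p,C,_=cur();P=mat(C,p)@np.linalg.inv(rel)
w=cv2.imread("pics/w6.png");cv2.imwrite("pics/c6.png",w[:,60:580])
for x in(.08,-.08):
  for y in(.03,-.03):print("plate",x,y,wproj("w6",(P@[x,y,-.006,1])[:3]))
print("holes",wproj("w6",(P@[.05,0,-.006,1])[:3]),wproj("w6",(P@[-.032,0,-.006,1])[:3]))
a=w[:,:,::-1].copy();h=hsv(a);m=cv2.inRange(h,(100,150,40),(125,255,255))
cs,hi=cv2.findContours(m,cv2.RETR_CCOMP,cv2.CHAIN_APPROX_NONE)
for c in cs:
    if cv2.contourArea(c)>150: print(cv2.contourArea(c),cv2.boxPoints(cv2.minAreaRect(c)).round(1).tolist())
E
```

```text
time: 16.8
tcp_pos: [0.5353, -0.1952, 0.2651]
tcp_rot: [3.063, 0.412, 2.831]
force: [0.4, 0.5, -3.1]
width: 0.69
gripper_force: 65.9
t 16.8 q [ 1.8174 -0.0078 -1.4214  1.8219 -0.1503  0.9213  1.738 ] pos [ 0.5353 -0.1952  0.2651] F [ 0.4414  0.4908 -3.1119] w 0.6899975557097275
rot rows 1 each [ 0.0169 -0.1063 -0.1202] | shift first(mm) [ 22.4104 -11.7733  81.6362] | shift after rot [32.0981 -7.1278 78.8937] | dist 0.08547112533366248
t 16.8 q [ 1.8174 -0.0078 -1.4214  1.8219 -0.1503  0.9213  1.738 ] pos [ 0.5353 -0.1952  0.2651] F [ 0.4414  0.4908 -3.1119] w 0.6899975557097275
rot rows 1 each [ 0.0169 -0.1063 -0.1202] | shift first(mm) [ 59.7607 -17.1165 114.4449] | shift after rot [ 73.0514  -7.2325 107.5785] | dist 0.13023804751812293
plate 0.08 0.03 [424.571  349.9089]
plate 0.08 -0.03 [189.9652 347.8485]
plate -0.08 0.03 [356.7566 351.9354]
plate -0.08 -0.03 [267.8047 351.3988]
holes [308.6316 352.4171] [311.4328 352.242 ]
3072.5 [[-37.70000076293945, 467.5], [7.400000095367432, 319.8999938964844], [46.0, 331.70001220703125], [0.8999999761581421, 479.29998779296875]]
5756.0 [[201.8000030517578, 318.0], [435.79998779296875, 315.8999938964844], [436.1000061035156, 346.3999938964844], [202.10000610351562, 348.3999938964844]]
1800.5 [[391.79998779296875, 291.5], [518.7000122070312, 247.0], [524.9000244140625, 264.70001220703125], [398.0, 309.20001220703125]]
2271.5 [[280.5, 212.0], [329.70001220703125, 207.89999389648438], [334.20001220703125, 261.1000061035156], [284.8999938964844, 265.20001220703125]]
488.5 [[626.9000244140625, 94.5999984741211], [632.4000244140625, 26.700000762939453], [641.7000122070312, 27.5], [636.0999755859375, 95.30000305175781]]
282.0 [[612.4000244140625, 97.9000015258789], [617.0, 26.899999618530273], [622.5, 27.200000762939453], [617.7999877929688, 98.30000305175781]]
```

View pics/c6.png

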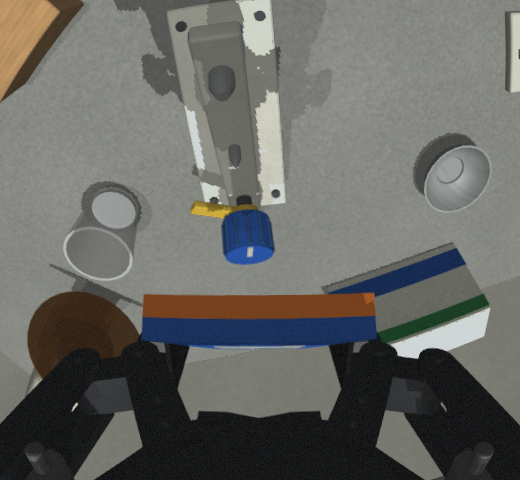

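```bash
python3 - <<'E'
import numpy as np
from scipy.spatial.transform import Rotation as Ro
r=np.load("rel2.npy");e=np.arctan2(r[2,0],r[0,0])
r[:3,:3]=Ro.from_euler("y",-e).as_matrix();r[1,3]=0;np.save("rel2.npy",r);print(r)
E
python3 -m pendant '{"delta_pos":[[0,0,0],[0,0,0],[0,0,0],[0,0,0]],"dr":[[0.008,-0.05,-0.06],[0.008,-0.05,-0.06],[0,0,0],[0,0,0]]}'
python3 - <<'E'
from h import *
rel=np.load("rel2.npy")
T=seated(True,.07)@rel;plan(T[:3,3],T[:3,:3])
E
```

```text
[[ 0.57369837 -0.         -0.81906665  0.01143192]
 [ 0.          1.         -0.          0.        ]
 [ 0.81906665  0.          0.57369837  0.01071871]
 [ 0.          0.          0.          1.        ]]
time: 17.18
tcp_pos: [0.5353, -0.1943, 0.2652]
tcp_rot: [3.111, 0.494, 2.927]
force: [0.6, 0.0, -2.4]
width: 0.693
gripper_force: 66.3
t 17.18 q [ 1.751  -0.1706 -1.2403  1.8967 -0.4193  0.8605  2.0454] pos [ 0.5353 -0.1943  0.2652] F [ 0.5841  0.0401 -2.4435] w 0.6934172395442667
rot rows 1 each [ 0.0135 -0.0289 -0.0309] | shift first(mm) [ 53.4307 -11.5085  97.7495] | shift after rot [56.541  -8.4992 96.2971] | dist 0.11199217264764742
```

```bash
python3 -m pendant '{"delta_pos":[[0,-2,0],[8,-3,15],[12,-3,20],[12,0,20],[12,0,20],[6,0,12],[6,0,9],[0,0,0],[0,0,0]],"dr":[[0.013,-0.029,-0.031],[0,0,0],[0,0,0],[0,0,0],[0,0,0],[0,0,0],[0,0,0],[0,0,0],[0,0,0]]}'
python3 - <<'E'
from h import *
rel=np.load("rel2.npy")
T=seated(True,.05)@rel;plan(T[:3,3],T[:3,:3])
p,C,_=cur();wrist("w7");P=mat(C,p)@np.linalg.inv(rel);print("plate in seat frame\n",np.linalg.inv(seated(True))@P)
w=cv2.imread("pics/w7.png");a=r.capture("top");b=r.capture("scene")
f=lambda i,x,y,w,h,W,H:cv2.resize(i[y:y+h,x:x+w],(W,H),interpolation=cv2.INTER_CUBIC)
cv2.imwrite("pics/c7.png",np.hstack([np.vstack([f(a,360,190,90,120,225,300),f(b,190,130,120,160,225,300)])[:,:,::-1],f(w,60,0,520,480,575,600)]))
for x in(.08,-.08):
  for y in(.03,-.03):print("plate",x,y,wproj("w7",(P@[x,y,-.006,1])[:3]),proj("top",(P@[x,y,-.006,1])[:3]),proj("scene",(P@[x,y,-.006,1])[:3]))
E
```

```text
time: 17.93
tcp_pos: [0.5353, -0.201, 0.1588]
tcp_rot: [3.138, 0.525, 2.965]
force: [-0.0, 0.6, -1.8]
width: 0.692
gripper_force: 66.1
t 17.93 q [ 1.6678  0.13   -1.3409  2.0731  0.0617  0.5211  1.7117] pos [ 0.5353 -0.201   0.1588] F [-0.0484  0.6197 -1.8101] w 0.6922836765559194
rot rows 1 each [0.0046 0.0019 0.0023] | shift first(mm) [20.8254 -1.9249 14.9494] | shift after rot [20.7918 -1.9036 14.9987] | dist 0.025707677386562572
plate in seat frame
 [[ 1.      0.0051 -0.0019  0.0004]
 [-0.0051  1.      0.0008  0.002 ]
 [ 0.002  -0.0008  1.     -0.0697]
 [ 0.      0.      0.      1.    ]]
plate 0.08 0.03 [431.707  345.9404] [389.9582 272.353 ] [280.4291 160.2984]
plate 0.08 -0.03 [197.2592 345.3003] [417.3238 277.997 ] [263.5755 150.2348]
plate -0.08 0.03 [361.2913 350.6941] [397.3349 215.775 ] [233.4227 211.3102]
plate -0.08 -0.03 [272.3645 350.5605] [422.8652 220.9744] [217.3977 199.608 ]
```

View pics/c7.png

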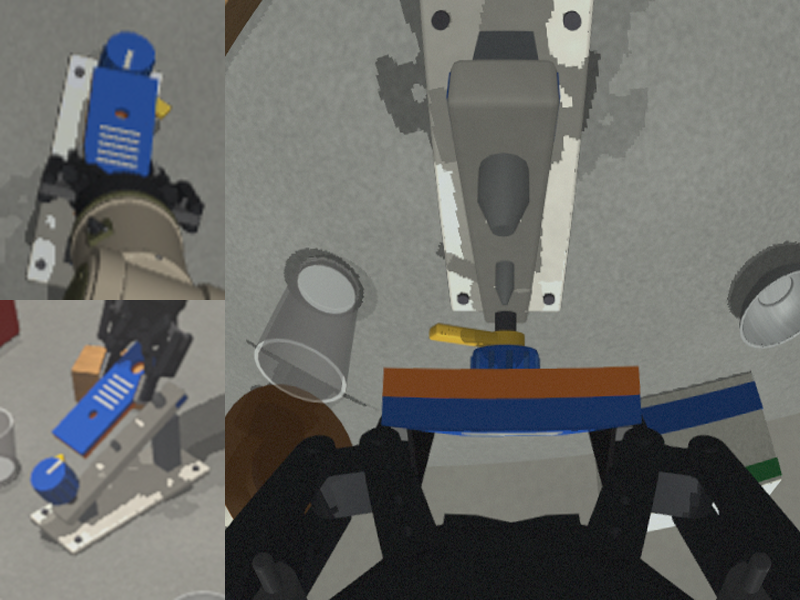

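Run:
```python
from h import *
w=cv2.imread("pics/w7.png");g=cv2.cvtColor(w,cv2.COLOR_BGR2GRAY)
for nm,x,h in(("big",.05,.022),("big12",.05,.012),("small",-.032,.020),("small12",-.032,.012)):print(nm,wproj("w7",bed(x,h)))
def q(P):return wproj("w7",P)
for s in(1,-1):
    for x in(-.06,0,.02,.08): print("bed edge",s,x,q(bed(x,0)+s*.017*np.cross(n,up)))
for y in(100,130,150,165,180,210,225,235,242): print(y,g[y,250:380:1].tolist() if y in(150,165,235) else "")
```

```text
big [310.8867 183.4747]
big12 [311.1084 159.9478]
small [312.8845 242.5938]
small12 [312.9464 229.4933]
bed edge 1 -0.06 [287.9444 225.9898]
bed edge 1 0 [279.6558 187.5762]
bed edge 1 0.02 [275.8146 169.4404]
bed edge 1 0.08 [258.602   85.2584]
bed edge -1 -0.06 [338.8881 226.0605]
bed edge -1 0 [345.4714 187.6266]
bed edge -1 0.02 [348.5369 169.4665]
bed edge -1 0.08 [362.4044  85.0156]
100 
130 
150 [130, 138, 191, 204, 211, 211, 210, 211, 211, 208, 209, 210, 211, 208, 212, 211, 211, 168, 139, 139, 138, 137, 140, 126, 101, 96, 97, 100, 101, 101, 102, 101, 101, 99, 101, 102, 100, 99, 85, 71, 70, 73, 73, 78, 77, 78, 79, 81, 81, 79, 80, 82, 80, 81, 81, 81, 86, 87, 86, 85, 87, 84, 84, 84, 81, 84, 81, 82, 82, 77, 79, 79, 79, 77, 75, 76, 73, 76, 73, 75, 70, 71, 70, 67, 66, 89, 100, 103, 98, 100, 101, 102, 103, 101, 102, 101, 100, 99, 94, 94, 95, 176, 198, 199, 196, 198, 201, 200, 198, 200, 198, 199, 199, 201, 200, 201, 198, 194, 196, 196, 197, 197, 197, 200, 193, 177, 147, 127, 139, 138]
165 [133, 133, 128, 160, 193, 207, 210, 212, 212, 211, 211, 211, 210, 208, 210, 212, 211, 211, 211, 
[... 444 characters left out ...]
97, 198, 196, 196, 201, 196, 173, 123, 135, 135, 132, 128]
180 
210 
225 
235 [133, 133, 135, 133, 134, 130, 128, 129, 126, 132, 134, 135, 129, 178, 190, 206, 210, 209, 210, 196, 170, 138, 78, 38, 40, 42, 37, 48, 63, 129, 194, 193, 157, 135, 135, 135, 137, 139, 139, 138, 126, 102, 102, 104, 104, 105, 104, 105, 104, 105, 103, 105, 103, 101, 101, 103, 89, 78, 77, 81, 81, 85, 85, 85, 85, 82, 79, 75, 67, 88, 98, 100, 103, 101, 98, 100, 102, 102, 103, 103, 102, 101, 103, 99, 97, 94, 113, 156, 193, 192, 192, 191, 192, 191, 192, 189, 189, 197, 180, 103, 68, 61, 44, 47, 46, 85, 131, 173, 203, 210, 208, 212, 204, 191, 172, 124, 132, 132, 128, 131, 134, 133, 133, 136, 136, 140, 137, 137, 135, 131]
242
```

Run:
```python
from h import *
rel=np.load("rel2.npy");rel[1,3]=-.0008;np.save("rel2.npy",rel)
T=seated(True,.032)@rel;plan(T[:3,3],T[:3,:3])
```

```text
t 18.08 q [ 1.6695  0.1246 -1.3397  2.0725  0.0593  0.5202  1.7146] pos [ 0.5353 -0.2029  0.16  ] F [ 0.232  -0.162  -2.2707] w 0.6920130654459374
rot rows 1 each [-0.0005  0.0038  0.0033] | shift first(mm) [36.5514 -0.7702 26.07  ] | shift after rot [36.4495 -0.9016 26.2081] | dist 0.0449025672763337
```

```bash
python3 -m pendant '{"delta_pos":[[5,-1,4],[9,0,6],[10,0,7],[7,0,5],[4,0,3],[1.5,0,1],[0,0,0],[0,0,0],[0,0,0]],"dr":[[0,0.004,0.003],[0,0,0],[0,0,0],[0,0,0],[0,0,0],[0,0,0],[0,0,0],[0,0,0],[0,0,0]]}'
python3 - <<'E'
from h import *
rel=np.load("rel2.npy")
T=seated(True,.006)@rel;plan(T[:3,3],T[:3,:3])
p,C,_=cur();P=mat(C,p)@np.linalg.inv(rel);print("plate in seat frame\n",np.linalg.inv(seated(True))@P)
a=r.capture("top");cv2.imwrite("pics/top8.png",a[:,:,::-1]);b=r.capture("scene");cv2.imwrite("pics/scene8.png",b[:,:,::-1])
for nm,i,roi in(("top",a,(380,190,440,300)),("scene",b,(190,150,310,270))):
    m=cv2.inRange(hsv(i),(100,150,40),(125,255,255))
    cs,hi=cv2.findContours(m[roi[1]:roi[3],roi[0]:roi[2]],cv2.RETR_CCOMP,cv2.CHAIN_APPROX_NONE)
    for c in cs:
        if 12<cv2.contourArea(c): print(nm,cv2.contourArea(c),np.array(cv2.minAreaRect(c)[0])+roi[:2],(cv2.boxPoints(cv2.minAreaRect(c))+roi[:2]).round(1).tolist())
    print("small hole pred",proj(nm,(P@[-.032,0,-.006,1])[:3]),"pin tip",proj(nm,bed(-.032,.02)), [proj(nm,(P@[-.08,y,-.006,1])[:3]).round(1).tolist() for y in(.03,-.03)])
E
```

```text
time: 18.83
tcp_pos: [0.5162, -0.2011, 0.1187]
tcp_rot: [-3.14, 0.523, 2.963]
force: [-0.5, 0.3, -1.9]
width: 0.693
gripper_force: 66.2
t 18.83 q [ 1.6034  0.1583 -1.2696  2.1562  0.1321  0.4246  1.6625] pos [ 0.5162 -0.2011  0.1187] F [-0.525   0.3358 -1.8555] w 0.6930557141502842
rot rows 1 each [-0.0015 -0.0007  0.0006] | shift first(mm) [20.4899  0.8132 14.8736] | shift after rot [20.5002  0.7787 14.8612] | dist 0.025332239459475984
plate in seat frame
 [[ 1.     -0.0009  0.0007  0.0004]
 [ 0.0009  1.     -0.0013 -0.0008]
 [-0.0007  0.0013  1.     -0.0253]
 [ 0.      0.      0.      1.    ]]
top 921.0 [404.7574 250.9257] [[389.7, 269.8], [393.8, 229.5], [419.8, 232.1], [415.8, 272.4]]
top 276.0 [403.8269 259.8654] [[392.7, 266.3], [396.1, 249.6], [414.9, 253.4], [411.6, 270.1]]
top 25.0 [405.  247.5] [[402.0, 245.0], [408.0, 245.0], [408.0, 250.0], [402.0, 250.0]]
top 377.5 [410.0172 215.2069] [[396.4, 222.6], [405.2, 200.5], [423.7, 207.9], [414.8, 229.9]]
top 39.5 [410.9 213.3] [[406.9, 217.3], [410.1, 207.7], [414.9, 209.3], [411.7, 218.9]]
small hole pred [405.2352 246.1986] pin tip [403.3164 250.2484] [[394.8, 227.6], [419.6, 232.8]]
scene 168.0 [215.25 222.75] [[203.5, 224.5], [217.0, 211.0], [227.0, 221.0], [213.5, 234.5]]
scene 892.5 [251.5884 196.1796] [[226.4, 209.7], [262.4, 169.7], [276.8, 182.7], [240.8, 222.6]]
scene 26.0 [247.  201.5] [[243.0, 202.0], [247.5, 197.5], [251.0, 201.0], [246.5, 205.5]]
scene 48.5 [252.0769 194.3846] [[245.1, 192.4], [247.5, 188.7], [259.1, 196.4], [256.6, 200.1]]
scene 49.0 [255.0769 191.8846] [[247.9, 189.6], [250.2, 186.2], [262.2, 194.2], [259.9, 197.6]]
scene 99.0 [258.7308 187.6538] [[250.4, 186.9], [254.8, 180.2], [267.1, 188.4], [262.6, 195.1]]
scene 49.5 [262.2308 183.1538] [[255.2, 181.2], [257.7, 177.5], [269.2, 185.2], [266.8, 188.8]]
small hole pred [246.9521 199.8072] pin tip [250.1033 203.9174] [[241.1, 220.6], [225.5, 208.9]]
```

```bash
python3 -m pendant '{"delta_pos":[[1.6,0.8,1.2],[1.6,0,1.2],[1.6,0,1.2],[1.6,0,1.2],[1.6,0,1.2],[1.6,0,1.2],[1.6,0,1.2],[0,0,0],[0,0,0]],"dr":[[0,0,0],[0,0,0],[0,0,0],[0,0,0],[0,0,0],[0,0,0],[0,0,0],[0,0,0],[0,0,0]]}'
python3 - <<'E'
from h import *
rel=np.load("rel2.npy")
T=seated(True,.006)@rel;plan(T[:3,3],T[:3,:3])
E
```

```text
time: 19.68
tcp_pos: [0.5102, -0.1992, 0.105]
tcp_rot: [-3.14, 0.521, 2.962]
force: [-0.1, -1.1, -2.6]
width: 0.689
gripper_force: 66.2
t 19.68 q [ 1.5714  0.1693 -1.2379  2.1832  0.1622  0.3916  1.6373] pos [ 0.5102 -0.1992  0.105 ] F [-0.0801 -1.0596 -2.5587] w 0.6893107072228708
rot rows 1 each [-0.0012 -0.002   0.0003] | shift first(mm) [ 8.2201 -0.0239  6.1686] | shift after rot [ 8.2323 -0.0331  6.1523] | dist 0.010277272416238053
```

```bash
python3 -m pendant '{"delta_pos":[[1.6,0,1.2],[1.6,0,1.2],[1.6,0,1.2],[0.8,0,0.6],[0.8,0,0.6],[0.8,0,0.6],[0,0,0],[0,0,0]],"dr":[[0,0,0],[0,0,0],[0,0,0],[0,0,0],[0,0,0],[0,0,0],[0,0,0],[0,0,0]]}'
python3 - <<'E'
from h import *
rel=np.load("rel2.npy")
T=seated(True,.006)@rel;plan(T[:3,3],T[:3,:3])
E
```

```text
time: 20.35
tcp_pos: [0.5072, -0.1986, 0.0972]
tcp_rot: [-3.14, 0.523, 2.963]
force: [0.5, -0.2, -1.6]
width: 0.694
gripper_force: 66.3
t 20.35 q [ 1.5498  0.1766 -1.2157  2.1985  0.1829  0.37    1.6209] pos [ 0.5072 -0.1986  0.0972] F [ 0.5015 -0.2358 -1.6476] w 0.6944578413785861
rot rows 1 each [-0.0013 -0.0009  0.0005] | shift first(mm) [ 1.7141 -0.0207  0.9163] | shift after rot [ 1.7149 -0.0227  0.9147] | dist 0.0019437464105100256
```

```bash
python3 -m pendant '{"delta_pos":[[0.8,0,0.6],[0.8,0,0.6],[0.4,0,0.3],[0,0,0],[0,0,0]],"dr":[[0,0,0],[0,0,0],[0,0,0],[0,0,0],[0,0,0]]}'
python3 - <<'E'
from h import *
rel=np.load("rel2.npy")
T=seated(True,.006)@rel;plan(T[:3,3],T[:3,:3])
E
```

```text
time: 20.77
tcp_pos: [0.5082, -0.199, 0.0967]
tcp_rot: [-3.139, 0.527, 2.963]
force: [0.5, -0.2, 8.6]
width: 0.696
gripper_force: 67.6
t 20.77 q [ 1.5435  0.1781 -1.2098  2.2003  0.1887  0.3629  1.6159] pos [ 0.5082 -0.199   0.0967] F [ 0.4896 -0.1805  8.6297] w 0.6955236134842754
rot rows 1 each [-0.002   0.0031  0.0009] | shift first(mm) [ 2.338   0.1239 -0.061 ] | shift after rot [ 2.3383  0.1218 -0.0536] | dist 0.0023420907306332976
```

```bash
python3 -m pendant '{"delta_pos":[[0.5,0,0.3],[0,0,0],[0,0,0],[0,0,0]],"dr":[[0,0,0],[0,0,0],[0,0,0],[0,0,0]]}'
python3 -m pendant '{"delta_pos":[[0,0,0],[0,0,0],[0,0,0],[0,0,0],[0,0,0],[0,0,0]],"dr":[[0,0,0],[0,0,0],[0,0,0],[0,0,0],[0,0,0],[0,0,0]]}' -1
python3 -m pendant '{"delta_pos":[[0,0,-6],[0,0,-14],[0,0,-22],[0,0,-28],[0,0,-28],[0,0,-28],[0,0,-14],[0,0,0]],"dr":[[0,0,0],[0,0,0],[0,0,0],[0,0,0],[0,0,0],[0,0,0],[0,0,0],[0,0,0]]}'
python3 - <<'E'
from h import *
p,C,o=cur();print(p,o["qpos"]);wrist("w9");w=cv2.imread("pics/w9.png");b=r.capture("scene");a=r.capture("top")
f=lambda i,x,y,w,h,W,H:cv2.resize(i[y:y+h,x:x+w],(W,H),interpolation=cv2.INTER_CUBIC)
cv2.imwrite("pics/c9.png",np.hstack([np.vstack([f(a,360,190,90,120,225,300),f(b,190,140,120,160,225,300)])[:,:,::-1],f(w,60,0,520,480,575,600)]))
for nm,i,roi in(("top",a,(380,225,440,310)),("scene",b,(215,150,310,270))):
    m=cv2.inRange(hsv(i),(100,150,40),(125,255,255))
    cs,hi=cv2.findContours(m[roi[1]:roi[3],roi[0]:roi[2]],cv2.RETR_CCOMP,cv2.CHAIN_APPROX_NONE)
    for c in cs:
        if 12<cv2.contourArea(c): print(nm,cv2.contourArea(c),np.array(cv2.minAreaRect(c)[0])+roi[:2],(cv2.boxPoints(cv2.minAreaRect(c))+roi[:2]).round(1).tolist())
E
```

```text
time: 21.1
tcp_pos: [0.5084, -0.199, 0.0966]
tcp_rot: [-3.139, 0.527, 2.963]
force: [-0.6, 0.5, 11.6]
width: 0.696
gripper_force: 68.0
time: 21.6
tcp_pos: [0.5055, -0.1984, 0.094]
tcp_rot: [-3.14, 0.522, 2.962]
force: [0.3, -0.1, -0.4]
width: 1.0
gripper_force: 0.0
time: 22.27
tcp_pos: [0.4482, -0.1947, 0.1693]
tcp_rot: [-3.13, 0.48, 2.953]
force: [0.0, -0.1, -0.3]
width: 1.001
gripper_force: 0.0
[ 0.4482 -0.1947  0.1693] [ 1.503  -0.2524 -0.9377  2.1997 -0.5603  0.6965  2.2761]
top 1341.0 [401.6771 264.5246] [[384.7, 291.0], [392.6, 234.4], [418.6, 238.0], [410.8, 294.7]]
top 66.5 [399.75 280.75] [[393.5, 280.5], [399.5, 274.5], [406.0, 281.0], [400.0, 287.0]]
top 264.0 [401.439  264.9512] [[390.6, 271.3], [394.1, 254.7], [412.3, 258.6], [408.8, 275.2]]
top 27.0 [403. 252.] [[399.0, 252.0], [403.0, 248.0], [407.0, 252.0], [403.0, 256.0]]
scene 63.5 [219.6014 224.1419] [[211.7, 225.4], [223.3, 217.1], [227.5, 222.9], [215.9, 231.2]]
scene 1151.0 [259.8859 197.0283] [[230.7, 215.0], [275.1, 166.3], [289.1, 179.0], [244.6, 227.8]]
scene 32.0 [250.5 206. ] [[246.0, 206.0], [250.5, 201.5], [255.0, 206.0], [250.5, 210.5]]
scene 144.0 [258.7459 197.7049] [[249.3, 197.8], [257.1, 188.4], [268.1, 197.6], [260.4, 207.0]]
scene 46.0 [263.5385 192.1923] [[256.6, 190.1], [258.9, 186.6], [270.5, 194.3], [268.2, 197.8]]
scene 49.5 [266.0769 189.3846] [[259.1, 187.4], [261.5, 183.7], [273.1, 191.4], [270.6, 195.1]]
scene 67.5 [273.5 181.5] [[269.0, 186.0], [269.0, 177.0], [278.0, 177.0], [278.0, 186.0]]
```

View pics/c9.png

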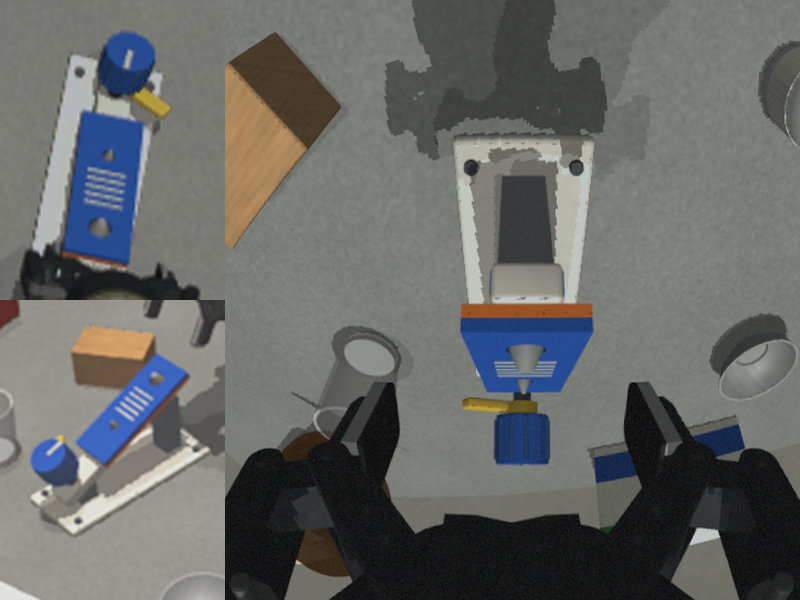

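The plate is seated: the blue outline in the top view (385,291)-(418.6,238) matches the orange one from the start, and the pins show through both holes. Next is the cap.

```bash
python3 -m pendant '{"delta_pos":[[-10,0,0],[-18,0,0],[-24,0,0],[-24,0,0],[-24,0,0],[-24,0,0],[-20,0,0],[-12,0,0],[0,0,0]],"dr":[[0,0,0],[0,0.04,0],[0,0.08,0],[0,0.08,0],[0,0.08,0],[0,0.08,0],[0,0.08,0],[0,0.08,0],[0,0.04,0]]}'
python3 - <<'E'
from h import *
print(tri((412.4,211),(216.5,222.3)))
for h in(.06,.065,.07): print(h,bed(-.12,h),proj("top",bed(-.12,h)),proj("scene",bed(-.12,h)))
R=tool(u,25);print(R[:,2],-n)
t=bed(-.12,.065)-.06*R[:,2]
plan(t,R)
E
```

```text
time: 23.17
tcp_pos: [0.5434, -0.1976, 0.1985]
tcp_rot: [3.119, 0.042, 2.978]
force: [-1.3, -0.0, -0.3]
width: 0.994
gripper_force: 0.0
(array([ 0.6505, -0.2272,  0.0986]), np.float64(0.002429605920680314))
0.06 [ 0.6505 -0.2239  0.0987] [410.5631 211.2689] [217.0527 222.7365]
0.065 [ 0.6525 -0.2242  0.1032] [411.0371 209.9515] [216.0205 221.6559]
0.07 [ 0.6546 -0.2246  0.1077] [411.5139 208.6265] [214.9809 220.5675]
[-0.4158  0.0755 -0.9063] [-0.4158  0.0755 -0.9063]
t 23.17 q [ 1.1193  0.4836 -1.0954  1.5561  0.4203  1.3244  1.3931] pos [ 0.5434 -0.1976  0.1985] F [-1.2917 -0.0337 -0.2509] w 0.993889836999276
rot rows 4 each [0.0048 0.1195 0.0052] | shift first(mm) [-135.5438   -9.9465   46.4381] | shift after rot [-141.9168   -6.7506  -21.0149] | dist 0.14362299280321703
```

```bash
python3 -m pendant '{"delta_pos":[[-12,-1,0],[-22,-2,5],[-26,-2,8],[-26,-2,10],[-24,-1,10],[-16,-1,8],[-9,-1,5],[0,0,0],[0,0,0],[0,0,0],[0,0,0],[0,0,0]],"dr":[[0,0,0],[0,0,0],[0,0,0],[0,0,0],[0,0,0],[0,0,0],[0,0,0],[0.005,0.12,0.005],[0.005,0.12,0.005],[0.005,0.12,0.005],[0.005,0.12,0.005],[0,0,0]]}'
python3 -m pendant '{"delta_pos":[[0,0,0],[0,0,0]],"dr":[[0,0,0],[0,0,0]]}'
python3 - <<'E'
from h import *
R=tool(u,25);t=bed(-.12,.062)-.06*R[:,2]
plan(t,R);wrist("w10");w=cv2.imread("pics/w10.png");h=hsv(w[:,:,::-1].copy())
cv2.imwrite("pics/c10.png",w[:,60:580])
for k,m in(("blue",cv2.inRange(h,(100,150,60),(125,255,255))),):
    for b in blobs(m,(150,150,500,470),150): print(k,b[1],b[2],cv2.boxPoints(b[3]).round(1).tolist())
for hh in(.06,.065):
    e1,e2=up,np.cross(n,up);print("captop",wproj("w10",bed(-.12,hh)),[wproj("w10",bed(-.12,hh)+.024*v).round(1).tolist() for v in(e1,-e1,e2,-e2)])
E
```

```text
time: 24.17
tcp_pos: [0.6718, -0.2352, 0.1478]
tcp_rot: [3.141, -0.388, 2.953]
force: [-0.2, -0.2, -2.8]
width: 0.996
gripper_force: 0.0
time: 24.33
tcp_pos: [0.673, -0.2328, 0.1542]
tcp_rot: [3.135, -0.375, 2.958]
force: [-0.3, 0.3, 0.3]
width: 1.002
gripper_force: 0.0
t 24.33 q [ 0.462   1.0485 -0.653   0.5847  0.5227  1.9805  1.4987] pos [ 0.673  -0.2328  0.1542] F [-0.294   0.264   0.2607] w 1.0017948658070166
rot rows 1 each [ 0.0079  0.0615 -0.0034] | shift first(mm) [-1.9705  4.7547 -1.4785] | shift after rot [-1.8907  4.736  -1.6346] | dist 0.005355026751969439
blue 2306 [323.0915 162.474 ] [[279.0, 150.0], [367.0, 150.0], [367.0, 176.0], [279.0, 176.0]]
blue 5373 [322.8038 255.2479] [[273.8999938964844, 214.1999969482422], [354.79998779296875, 200.6999969482422], [369.79998779296875, 291.0], [288.8999938964844, 304.5]]
blue 575 [484.0261 449.5809] [[457.6000061035156, 449.6000061035156], [498.70001220703125, 431.3999938964844], [507.0, 450.1000061035156], [465.8999938964844, 468.3999938964844]]
captop [324.2899 259.4162] [[324.4, 220.2], [324.1, 295.2], [283.2, 259.6], [365.2, 259.1]]
captop [324.4743 263.0116] [[324.6, 223.1], [324.3, 299.4], [282.5, 263.2], [366.3, 262.7]]
```

View pics/c10.png

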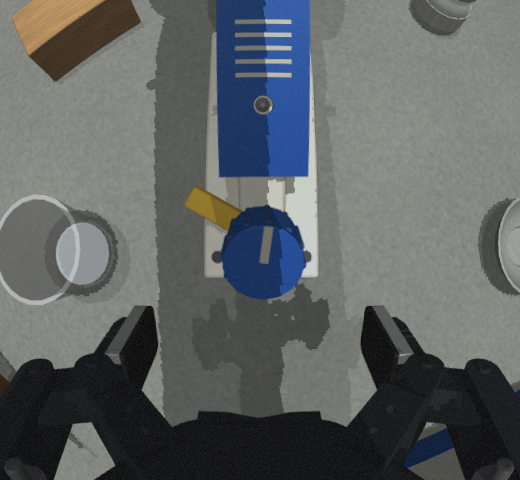

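```bash
python3 -m pendant '{"delta_pos":[[-1,3,0],[-1,2,15],[0,0,20],[0,0,15],[0,0,0],[0,0,0],[0,0,0]],"dr":[[0.004,0.03,0],[0.004,0.03,0],[0,0,0],[0,0,0],[0,0,0],[0,0,0],[0,0,0]]}' -1
python3 - <<'E'
from h import *
R=tool(u,25);t=bed(-.12,.036)
plan(t,R)
E
```

```text
time: 24.97
tcp_pos: [0.6554, -0.2245, 0.1094]
tcp_rot: [-3.137, -0.436, 2.958]
force: [-0.3, -0.3, 0.2]
width: 0.998
gripper_force: 0.0
t 24.97 q [ 0.4636  1.0645 -0.6116  0.6724  0.4926  1.9386  1.4796] pos [ 0.6554 -0.2245  0.1094] F [-0.3237 -0.3025  0.1626] w 0.998014446650616
rot rows 1 each [-0.0023  0.0005 -0.0038] | shift first(mm) [-0.0268 -0.145  35.8636] | shift after rot [-0.0425 -0.2288 35.8632] | dist 0.03586391421359407
```

```bash
python3 -m pendant '{"delta_pos":[[0,0,8],[0,0,10],[0,0,10],[0,0,6],[0,0,2],[0,0,0],[0,0,0]],"dr":[[0,0,0],[0,0,0],[0,0,0],[0,0,0],[0,0,0],[0,0,0],[0,0,0]]}' -1
python3 -m pendant '{"delta_pos":[[0,0,0],[0,0,0],[0,0,0],[0,0,0],[0,0,0],[0,0,0],[0,0,0],[0,0,0]],"dr":[[0,0,0],[0,0,0],[0,0,0],[0,0,0],[0,0,0],[0,0,0],[0,0,0],[0,0,0]]}' 1 45
python3 -m pendant '{"delta_pos":[[0,0,0],[0,0,0],[0,0,0],[0,0,0],[0,0,0],[0,0,0]],"dr":[[0,0,0.06],[0,0,0.1],[0,0,0.1],[0,0,0.1],[0,0,0.06],[0,0,0]]}'
python3 - <<'E'
from h import *
R=tool(u,25);t=bed(-.12,.036)
plan(t,R);print(r.observe()["wrist_torque"])
E
```

```text
time: 25.55
tcp_pos: [0.6406, -0.2216, 0.0759]
tcp_rot: [-3.136, -0.437, 2.958]
force: [0.9, -0.1, 0.9]
width: 1.006
gripper_force: 0.0
time: 26.22
tcp_pos: [0.6404, -0.2236, 0.0761]
tcp_rot: [-3.133, -0.436, 2.954]
force: [1.0, -4.7, 4.5]
width: 0.551
gripper_force: 48.7
time: 26.72
tcp_pos: [0.6405, -0.2235, 0.0761]
tcp_rot: [-2.945, -0.391, 2.493]
force: [2.5, -6.0, 3.2]
width: 0.548
gripper_force: 48.5
t 26.72 q [ 0.4763  1.0325 -0.5449  0.7981  0.4352  1.8368  1.0502] pos [ 0.6405 -0.2235  0.0761] F [ 2.5065 -5.99    3.2214] w 0.5481929207020583
rot rows 4 each [-0.0014  0.0004 -0.1077] | shift first(mm) [ 1.123   1.0906 -0.5919] | shift after rot [ 0.5651  1.4632 -0.5834] | dist 0.001673533098159347
[-0.9645 -0.4377  0.3008]
```

```bash
python3 -m pendant '{"delta_pos":[[0,0,0],[0,0,0],[0,0,0],[0,0,0],[0,0,0],[0,0,0],[0,0,0],[0,0,0],[0,0,0],[0,0,0],[0,0,0],[0,0,0]],"dr":[[0,0,0.08],[0,0,0.1],[0,0,0.1],[0,0,0.1],[0,0,0.1],[0,0,0.1],[0,0,0.1],[0,0,0.1],[0,0,0.1],[0,0,0.1],[0,0,0.1],[0,0,0.1]]}'
python3 -m pendant '{"delta_pos":[[0,0,0],[0,0,0],[0,0,0],[0,0,0],[0,0,0],[0,0,0],[0,0,0],[0,0,0],[0,0,0],[0,0,0]],"dr":[[0,0,0.1],[0,0,0.1],[0,0,0.1],[0,0,0.1],[0,0,0.1],[0,0,0.1],[0,0,0.1],[0,0,0.1],[0,0,0.05],[0,0,0]]}'
python3 - <<'E'
from h import *
R=tool(u,25);t=bed(-.12,.036)
plan(t,R);print(r.observe()["wrist_torque"])
E
```

```text
time: 27.72
tcp_pos: [0.6407, -0.2235, 0.076]
tcp_rot: [-2.707, 0.022, 1.357]
force: [2.7, -6.6, 3.3]
width: 0.549
gripper_force: 48.6
time: 28.55
tcp_pos: [0.6408, -0.2236, 0.076]
tcp_rot: [-2.861, 0.337, 0.552]
force: [3.8, -6.2, 1.6]
width: 0.545
gripper_force: 48.6
t 28.55 q [ 0.3406  0.9867 -0.1846  0.8112  0.1742  1.7889 -0.8633] pos [ 0.6408 -0.2236  0.076 ] F [ 3.782  -6.2307  1.6028] w 0.5451394671122258
rot rows 21 each [-0.      0.0004 -0.1171] | shift first(mm) [ 0.1926 -1.7225 -0.5908] | shift after rot [ 0.9367  1.4624 -0.5807] | dist 0.001831181649375275
[-1.1178 -0.8791  0.3521]
```

```bash
python3 -m pendant '{"delta_pos":[[0,0,0],[0,0,0],[0,0,0],[0,0,0],[0,0,0],[0,0,0]],"dr":[[0,0,0],[0,0,0],[0,0,0],[0,0,0],[0,0,0],[0,0,0]]}' -1
python3 -m pendant '{"delta_pos":[[0,0,-6],[0,0,-14],[0,0,-18],[0,0,-18],[0,0,-18],[0,0,-12],[0,0,0]],"dr":[[0,0,0],[0,0,0],[0,0,0],[0,0,0],[0,0,0],[0,0,0],[0,0,0]]}'
python3 -m pendant '{"delta_pos":[[0,-10,-10],[0,-20,-15],[0,-25,-20],[0,-25,-20],[0,-25,-15],[0,-15,0],[0,0,0],[0,0,0]],"dr":[[0,0,0],[0,0,0],[0,0,0],[0,0,0],[0,0,0],[0,0,0],[0,0,0],[0,0,0]]}'
python3 - <<'E'
from h import *
p,C,o=cur();print(p,o["qpos"]);b=r.capture("scene");a=r.capture("top");wrist("w11");w=cv2.imread("pics/w11.png")
cv2.imwrite("pics/scene11.png",b[:,:,::-1])
f=lambda i,x,y,w,h,W,H:cv2.resize(i[y:y+h,x:x+w],(W,H),interpolation=cv2.INTER_CUBIC)
cv2.imwrite("pics/c11.png",np.hstack([np.vstack([f(a,360,180,100,133,225,300),f(b,190,140,120,160,225,300)])[:,:,::-1],f(w,0,0,640,480,575,600)]))
E
```

```text
time: 29.05
tcp_pos: [0.64, -0.2213, 0.0749]
tcp_rot: [-2.855, 0.337, 0.559]
force: [-0.5, -0.2, 0.1]
width: 1.001
gripper_force: 0.0
time: 29.63
tcp_pos: [0.6775, -0.2276, 0.1556]
tcp_rot: [-2.858, 0.333, 0.557]
force: [0.2, 0.5, 0.4]
width: 1.0
gripper_force: 0.0
time: 30.3
tcp_pos: [0.6449, -0.1263, 0.2478]
tcp_rot: [-2.869, 0.323, 0.555]
force: [-0.2, -0.4, 0.3]
width: 0.999
gripper_force: 0.0
[ 0.6449 -0.1263  0.2478] [ 0.0875  0.8516  0.1713  0.6776 -0.1159  2.0384 -0.862 ]
```

View pics/c11.png

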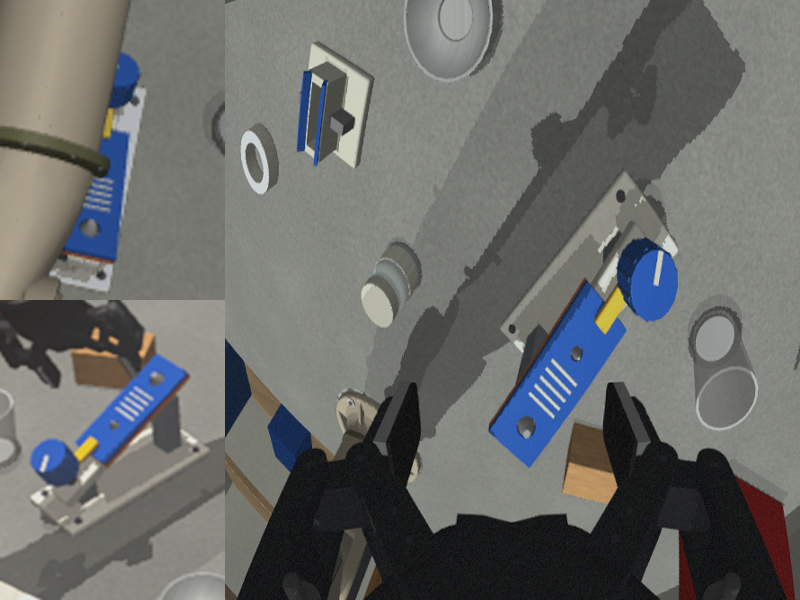

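The dog lies over the plate's end, pointing uphill, and the pointer has turned well past it. The plate is still seated and everything else is undisturbed.

```bash
python3 -c "
from rig import r
print(r.job_done())"
```

```text
the job is handed in; nothing more can be done
None
```

The plate is blue face up and fully home on both pins. The cap was turned 2.46 rad clockwise, so the dog is at its stop over the plate's end and the cap has slipped past it by about 1.3 rad. The job was handed in at about 30 s; the only doubt is one joint-2 reading of -0.2524 (range limit -0.25) while backing off the plate.

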